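# Weigh out lemons to the target sector

### The arm

A 6-joint arm with a two-finger parallel gripper is mounted at the origin on a cart in front of the work surface, level with it; the furniture and walls round the work are solid. World frame = base frame: x ahead of the robot, y to its left, z up, the work surface at z = 0. Lengths are in m, angles in rad, forces in N, time in s.
With the tool pointing down it reaches from about 0.3 to 0.775 m from the base axis. Payload 14.6 kg.
Tool frame: the origin (TCP) lies midway between the tips of the shut fingers; the grasp point (between the pads) lies 19 mm behind it; z points along the fingers, y is the line along which they close (so a half turn about z gives the same grasp; the last joint's range is limited). The gripper opens to 85 mm and grips with 20 to 120 N. Pads are 22 mm wide; open, the fingers measure 114 mm over their backs; the gripper's body (76 mm by 85 mm) begins 54 mm behind the grasp point. The pads swing forward as they close: fully open they stand 13 mm farther back than shut.
Start: joints at [-1.206, 0.3, 1.521, -0, 1.321, -0.067], TCP at [0.23, -0.5, 0.231] pointing down, gripper open.
Joint ranges: [-3.03, 3.03], [-0.79, 2.21], [0.23, 2.52], [-1.04, 4.18], [0, 3.07], [-2.55, 2.55]. Speed limits (rad/s): [2.22, 2.22, 2.57, 3.14, 3.14, 3.14].

### API

Orientations are given as a 3x3 rotation matrix whose columns are the frame's x, y, z axes.
In Python, from station import observe, optics, ticket gives the robot as it stands.
- The arm moves only by the tool arm_command, never from a script. Its arguments are lists of equal length, an entry for each row: "dp": the shift along the tool's x, y, z in fractions of the full range, 1 being 75 cm, a list of three; "spin": the turn about the tool's z in normalised numbers (1 is 180 degrees); "fingers": the finger opening in cm, from 0 to 8.54. In form: {"dp": [[tx, ty, tz], ...], "spin": [spin, ...], "fingers": [fingers, ...]}. A call has exactly 8 rows; each row is the pose to reach, as a shift and turn from the pose commanded when the call began, along the tool's axes at that moment; what a row does not reach only later rows make up. A row lasts 1/12 s, in which the tool goes at most 41.7 mm and 7.16 degrees, less where a joint would pass 70% of its speed; a pose out of reach is approached as far as the arm can. A call with a gripper value outside its range is refused whole. The fingers move at their own pace and stop on an object; the grip force is fixed at half the most. Time passes only in rows, so rows that repeat a pose let the fingers close, or fill a call up. It gives the time, the measured TCP pose, the force, the opening and the grip force at its end, in the units of the state.
- observe(): the state, without advancing time (a new reading comes with each control period).
- optics.camera(name): name is "scene" or "top" or "wrist"; returns (picture, depth): 384x512x3 uint8, red, green, blue; 384x512 float32, m along the optical axis (not along the pixel's ray), 0 where there is no reading.
- optics.camera_params(name): a dict with "vfov" (degrees; the focal length in pixels is half the picture's height over the tangent of half this angle, whatever the lens; pixels are square), "cx", "cy" (the principal point, pixels), "D" ([k1, k2, p1, p2, k3] as OpenCV has them; the pictures are not rectified), "camera_from_world" (4x4, takes a point from world to camera coordinates). Camera axes: x right, y down, z forward; pixel columns grow to the right and rows downward; lengths in m; the calibration is good to about 2 mm. A picture is of the moment at which its call begins: read the wrist's pose just before it. camera_params takes no time and is no camera call; for the wrist camera it gives the pose at the moment of the call.
- ticket.sign_off(): hands the job in; it is judged then, once.
The state is a dict: "t": time; "joints": joint angles; "joint_velocities": joint speeds; "joint_efforts": joint torques, N m; "position": TCP position; "eef_rot": TCP orientation; "force": force on the tool from outside, world axes, zero at the start; "ft_torque": the same for the moment, N m; "grip_width": finger opening in m; "finger_force": force on a finger pad.
Only numpy, scipy, OpenCV 4.12 (cv2) and the standard library are available. Lean on these libraries where they do the work, as an engineer would, in place of code of your own. Each camera call takes 0.05 s, during which the arm holds its last target. There are 200 camera calls.

### The job

Weigh out an order of lemons. First clear the pan of the scale: take the rubber stamp off it and stand the stamp upright on the bare worktop; then slide lemons, one at a time, from their lanes on the wooden loading board into the pan until the needle comes to rest within the dark target sector on the dial. Each weighed lemon must lie fully in the pan, not propped on the board. Leave the remaining lemons in their lanes on the board, let none drop off, and do not disturb the jam jar, the bell or the pastry box.

Things in the scene. Friction and masses are not known exactly. Their poses are not given: they have to be found in the camera images.
- scale: Fixed unit: fruit scale with wooden loading board. Origin on the worktop under the middle of the edge where board and pan meet. Board on its +y side (y 0 to 140 mm), pan on its -y side; lemons are pushed along its -y. x runs across the lanes, away from the robot; z up.
- scale_edge (a point): Middle of the board's edge to the pan, on the board floor, 72 mm over the worktop. The board has four lanes along the scale's y, middles at scale x = -91.5, -30.5, 30.5, 91.5 mm, 57 mm wide inside, open at both ends, 4 mm dividers 22 mm high.
- pan_floor (a point): Middle of the pan's steel floor, 60 mm over the worktop when empty (12 mm below the board floor). Pan in the scale's frame: x -130 to 130, y -4 to -194 mm; 20 mm rim on three sides, none toward the board. It sinks on a spring, about 4 mm a lemon, at most 19.5 mm.
- dial_center (a point): Centre of the round dial, diameter 164 mm, on a stem behind the edge between board and pan, tilted back 45 degrees to face the robot; in the scale's frame at x 215, y 30, z 125 mm. It fills x 140 to 290, y -52 to 112, up to z 185 mm: keep the gripper clear.
- needle (a joint): Angle of the black needle (rad): 0 = empty pan, pointing left as seen from the robot; grows clockwise in proportion to the load, 0.38 to 0.51 for each lemon (they differ), about 0.3 for the stamp. True once all is still, about 1 s after a change.
- sector (a joint): Angle (rad, zero and direction as the needle's) of the first edge of the dark grey target sector, an arc strip 18 mm wide near the dial's rim that spans from this value to this value + 0.56. It is preset, differs each time and cannot be moved. It is wider than any lemon's step. Two or three lemons are needed.
- needle_tip (a point): Tip of the needle, 60 mm from the dial's centre.
- sector_mid (a point): Middle of the target sector, 60 mm from the dial's centre; the needle points to it when its angle is the sector's value + 0.28.
- lemon_1_center (a point): Centre of a yellow lemon (about 71 x 53 x 51 mm), which starts in lane 1 of the board (lane middle at x = -91.5 mm of the scale's frame), its long axis along the lane; centre about 26 mm above the floor it lies on.
- lemon_2_center (a point): Centre of a yellow lemon (about 77 x 51 x 52 mm), which starts in lane 2 of the board (lane middle at x = -30.5 mm of the scale's frame), its long axis along the lane; centre about 26 mm above the floor it lies on.
- lemon_3_center (a point): Centre of a yellow lemon (about 71 x 53 x 51 mm), which starts in lane 3 of the board (lane middle at x = 30.5 mm of the scale's frame), its long axis along the lane; centre about 26 mm above the floor it lies on.
- lemon_4_center (a point): Centre of a yellow lemon (about 77 x 51 x 52 mm), which starts in lane 4 of the board (lane middle at x = 91.5 mm of the scale's frame), its long axis along the lane; centre about 26 mm above the floor it lies on.
- lemon_1: The same lemon as lemon_1_center; origin at the middle of its underside as it lay at the start (about 26 mm off its centre); x is its long axis.
- lemon_2: The same lemon as lemon_2_center; origin at the middle of its underside as it lay at the start (about 26 mm off its centre); x is its long axis.
- lemon_3: The same lemon as lemon_3_center; origin at the middle of its underside as it lay at the start (about 26 mm off its centre); x is its long axis.
- lemon_4: The same lemon as lemon_4_center; origin at the middle of its underside as it lay at the start (about 26 mm off its centre); x is its long axis.
- stamp: Wooden rubber stamp, at the start on the pan: block 30 x 62 mm and 20 mm high (long along its y), with an upright turned handle of at most 30 mm diameter on top (grip it from any side 50 mm up), 72 mm high in all; 0.1 kg. Origin at the middle of its underside, z up. The worktop round x 0.46, y -0.17 (in front of the green press, right of the pan) is always free.
- jam_jar: Bystander: jam jar with a screw lid, 62 mm diameter, 86 mm high; origin at the middle of its underside.
- bell: Bystander: domed service bell, 81 mm diameter, 64 mm high; origin at the middle of its underside.
- pastry_box: Bystander: cardboard pastry box 112 x 150 x 63 mm; origin at the middle of its underside.

How it is judged:
By the outcome, as a careful person would: the job done as asked, in the order asked, and still so for the second after the job is handed in, with the robot touching nothing.
It also fails if it takes over 72 s, if anything falls off the work surface, if the arm or the gripper's body presses on something with over 40 N, if the wrist force passes 120 N, or if a joint passes its speed limit or range.

## Working session

There is one attempt and no reset: what is moved stays moved. The work goes in short steps, Python scripts to look and compute and a tool call to move; the robot and the scene stay as the last step left them, time stands still between calls to the robot, and variables do not carry over. Pictures are saved under pics/ and viewed, at most 10 in all, crops included, and the job is handed in when it is done.

Besides the shell and the picture viewer there is one more tool, called after "Call:" in YAML: its name, and indented under it one key for each argument. arm_command: Moves the arm, as the interface text tells. Its arguments: {"type":"object","properties":{"dp":{"type":"array"},"spin":{"type":"array"},"fingers":{"type":"array"}},"required":["dp","spin","fingers"]}

```bash
mkdir -p pics; ls
cat > h.py <<'E'
import numpy as np, cv2
from station import observe, optics, ticket
def cam(n):
    p=optics.camera_params(n); im,d=optics.camera(n)
    f=im.shape[0]/2/np.tan(np.radians(p["vfov"]/2))
    K=np.array([[f,0,p["cx"]],[0,f,p["cy"]],[0,0,1.]])
    return im,d,K,np.array(p["D"],float),np.array(p["camera_from_world"])
def pts(uv,z,K,D,T):
    "world points for pixels by optical-axis depth"
    uv=np.asarray(uv,float).reshape(-1,1,2); n=cv2.undistortPoints(uv,K,D)[:,0]
    P=np.c_[n,np.ones(len(n))]*np.reshape(z,(-1,1))
    return (P-T[:3,3])@T[:3,:3]
def plane(uv,h,K,D,T):
    a=pts(uv,np.ones(len(uv)),K,D,T); c=-T[:3,:3].T@T[:3,3]
    r=a-c; return c+r*((h-c[2])/r[:,2:])
def proj(P,K,D,T):
    return cv2.projectPoints(np.asarray(P,float).reshape(-1,1,3),cv2.Rodrigues(T[:3,:3])[0],T[:3,3],K,D)[0][:,0]
def save(im,n,s=1.5): cv2.imwrite("pics/"+n,cv2.resize(im[...,::-1],None,fx=s,fy=s))
E
python3 - <<'E'
from h import *
for n in ("scene","top"):
    im,d,K,D,T=cam(n); save(im,n+"0.png"); np.savez(n,im=im,d=d,K=K,D=D,T=T)
    print(n,T.round(3).tolist(),K[0,0],D)
o=observe(); print(o["t"],o["eef_rot"],o["force"])
E
```

```text
pics
scene [[-0.693, -0.721, 0.009, 0.411], [-0.489, 0.461, -0.74, 0.391], [0.529, -0.518, -0.672, 1.026], [0.0, 0.0, 0.0, 1.0]] 403.5443093452725 [-0.11772185  0.          0.          0.          0.        ]
top [[0.044, -0.999, 0.001, -0.025], [-0.976, -0.043, -0.214, 0.621], [0.214, 0.008, -0.977, 1.068], [0.0, 0.0, 0.0, 1.0]] 401.1257960645595 [0.03237938 0.         0.         0.         0.        ]
0.1 [[ 9.08217372e-01  4.18498565e-01 -3.95916010e-04]
 [ 4.18498747e-01 -9.08216804e-01  1.01739194e-03]
 [ 6.61994927e-05 -1.08970339e-03 -9.99999404e-01]] [-0.14258506  0.57959701  0.61362002]
```

View pics/top0.png

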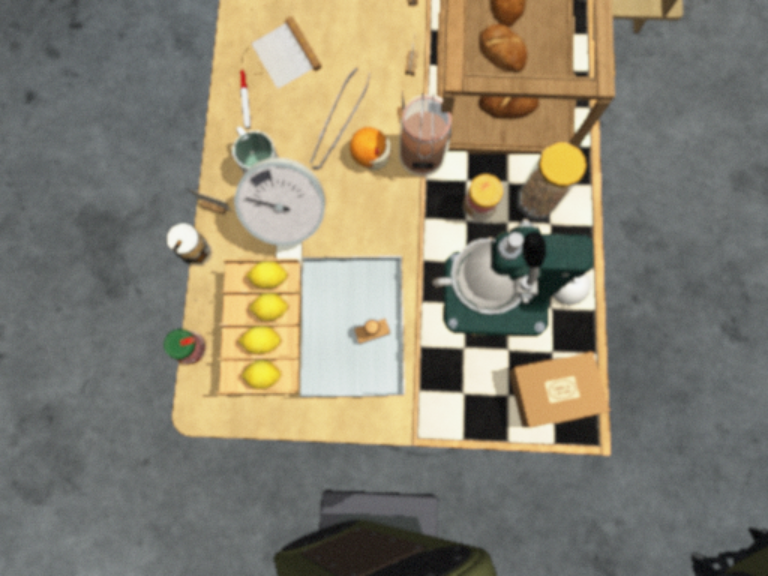

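View pics/scene0.png

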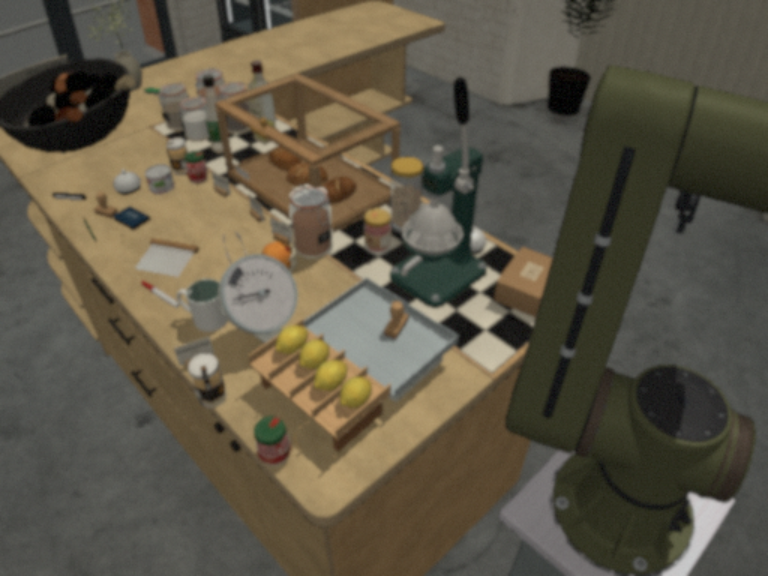

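The top view shows the pan at right (x1.5 pixels 301–403, 259–396), the stamp handle at about (372,327), four lemons in column ~265 at rows 275–375, and the dial at (280,203). The needle points left and the dark sector sits upper left, around (262,180). Next I measure these.

```bash
cat >> h.py <<'E'
def lemons(im,d,K,D,T,S):
    hsv=cv2.cvtColor(im,cv2.COLOR_RGB2HSV)
    m=cv2.inRange(hsv,(22,130,110),(36,255,255)); m=cv2.morphologyEx(m,cv2.MORPH_OPEN,np.ones((3,3)))
    n,l,st,c=cv2.connectedComponentsWithStats(m); out=[]
    for i in range(1,n):
        if st[i,4]<150: continue
        P=plane([c[i]],.096,K,D,T)[0]
        s=toS(P,S)
        if abs(s[0])<.17 and -.25<s[1]<.2: out.append((c[i].round(1),st[i,4],P.round(3),(s*1000).round(0)))
    return out
def toS(P,S):
    o,a=S; R=np.array([[np.cos(a),-np.sin(a),0],[np.sin(a),np.cos(a),0],[0,0,1]])
    return (np.asarray(P)-o)@R
def toW(p,S):
    o,a=S; R=np.array([[np.cos(a),-np.sin(a),0],[np.sin(a),np.cos(a),0],[0,0,1]])
    return np.asarray(p)@R.T+o
def dial(im,K,D,T,S,n=10):
    "rectified dial face, n px per cm... 2 px/mm, up = up the dial, left = scale +y"
    g=np.arange(-90,90.1,.5); X,Y=np.meshgrid(g,-g)   # X right(-y), Y up the face
    s=np.sqrt(.5); P=np.stack([.215+Y*s/1000,.030-X/1000,.125+Y*s/1000],-1).reshape(-1,3)
    uv=proj(toW(P,S),K,D,T).astype(np.float32).reshape(X.shape+(2,))
    return cv2.remap(im,uv[...,0],uv[...,1],cv2.INTER_CUBIC)
E
python3 - <<'E'
from h import *
q=np.load("top.npz"); im,d,K,D,T=[q[k] for k in("im","d","K","D","T")]
pan=np.array([(301,259),(402,258),(404,395),(302,397)])/1.5
brd=np.array([(222,262),(300,262),(300,395),(221,393)])/1.5
print("pan",plane(pan,.078,K,D,T).round(3)); print("board",plane(brd,.09,K,D,T).round(3))
pc=plane(pan,.078,K,D,T)
o=(pc[0]+pc[3])/2; v=pc[0]-pc[3]; v2=pc[1]-pc[2]; w=v+v2; a=np.arctan2(w[1],w[0]); 
R=np.array([[np.cos(a),-np.sin(a)],[np.sin(a),np.cos(a)]])
c=pc.mean(0); o2=c.copy(); o2[:2]-=R@[0,-.099]; o2[2]=0
print("S",o2,a,"sizes",np.linalg.norm(v),np.linalg.norm(v2),np.linalg.norm(pc[1]-pc[0]))
S=(o2,a)
for e in lemons(im,d,K,D,T,S): print(*e)
# depth checks
for nm,u in (("dialc",(187,136)),("panfloor",(220,195)),("handle",(248,217)),("board",(155,183))):
    u=(int(u[0]),int(u[1])); z=np.median(d[u[1]-1:u[1]+2,u[0]-1:u[0]+2]); P=pts([u],[z],K,D,T)[0]; print(nm,P.round(3),(toS(P,S)*1000).round())
# height map of pan region: stamp points
vv,uu=np.mgrid[165:270,200:272]; P=pts(np.c_[uu.ravel(),vv.ravel()],d[vv,uu].ravel(),K,D,T); s=toS(P,S)
m=(s[:,2]>.115)&(s[:,2]<.15)&(abs(s[:,0])<.12)&(s[:,1]<-.01); print("handle top",m.sum(),P[m].mean(0).round(4),P[m].min(0).round(3),P[m].max(0).round(3))
m=(s[:,2]>.07)&(s[:,2]<.1)&(abs(s[:,0])<.115)&(s[:,1]<-.02)&(s[:,1]>-.175); 
print("block",m.sum(),P[m].mean(0).round(3),cv2.minAreaRect(P[m][:,:2].astype(np.float32)*1000))
big=cv2.resize(im[85:280,140:290],None,fx=4,fy=4,interpolation=cv2.INTER_CUBIC)[:600]
D1=dial(im,K,D,T,S); 
out=np.zeros((600,800,3),np.uint8); out[:361,:361]=D1
crop=cv2.resize(im[165:270,200:280],None,fx=5,fy=5,interpolation=cv2.INTER_CUBIC); out[:525,380:780]=crop
save(out,"m1.png",1)
E
```

```text
pan [[ 0.674  0.165  0.078]
 [ 0.685 -0.025  0.078]
 [ 0.429 -0.039  0.078]
 [ 0.418  0.144  0.078]]
board [[0.658 0.31  0.09 ]
 [0.665 0.165 0.09 ]
 [0.421 0.147 0.09 ]
 [0.418 0.287 0.09 ]]
S [0.54485229 0.16019919 0.        ] 0.06685210492220167 sizes 0.25703840606283807 0.2554872327588329 0.1908720990996964
[177.8 182.6] 365 [0.638 0.224 0.096] [97. 57. 96.]
[179.2 204. ] 350 [0.578 0.215 0.096] [37. 52. 96.]
[173.2 226. ] 385 [0.517 0.226 0.096] [-24.  67.  96.]
[174.  249.1] 361 [0.455 0.218 0.096] [-86.  63.  96.]
dialc [0.761 0.201 0.134] [219.  27. 134.]
panfloor [0.616 0.109 0.057] [ 68. -56.  57.]
handle [0.545 0.024 0.128] [  -9. -136.  128.]
board [0.639 0.292 0.075] [103. 125.  75.]
handle top 92 [0.5425 0.0243 0.1244] [0.53  0.01  0.116] [0.558 0.037 0.131]
block 163 [0.541 0.024 0.078] ((544.1259155273438, 24.337169647216797), (30.49110221862793, 61.22787094116211), 21.369848251342773)
```

View pics/m1.png

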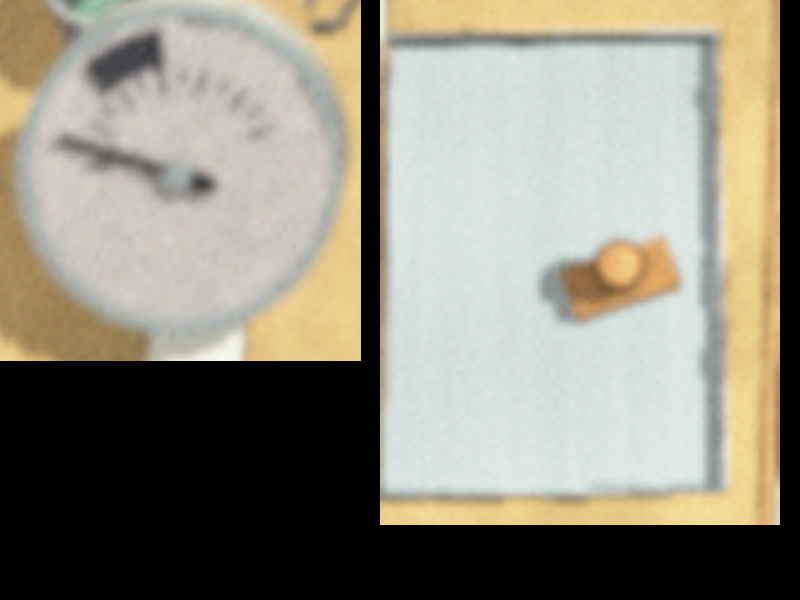

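Readings against the given sizes:
- The pan measures 256 x 191 mm and the stamp block 30 x 61 mm, so both match.
- The dial is centred as expected.
- The needle is about 0.32.
- The sector runs about 0.87 to 1.43, a width of 0.56, which also matches.

Now I check the path and the placing spot, and work out the first move.

Run:
```python
from h import *
allP=[]
for n in("top","scene"):
    q=np.load(n+".npz"); im,d,K,D,T=[q[k] for k in("im","d","K","D","T")]
    vv,uu=np.nonzero(d>0); P=pts(np.c_[uu,vv],d[vv,uu],K,D,T); allP.append(P)
for P in allP:
    m=np.hypot(P[:,0]-.46,P[:,1]+.17)<.085; Q=P[m]; print("spot",m.sum(),np.percentile(Q[:,2],[5,50,95]).round(3) if m.any() else "")
    h=Q[Q[:,2]>.02]; print(h[:,:2].min(0).round(3) if len(h) else "", h[:,2].max() if len(h) else "")
P=allP[0]
m=(P[:,2]>.02)&(P[:,1]<-.05)&(P[:,1]>-.42)&(P[:,0]>.28)&(P[:,0]<.7)
g=np.zeros((9,8))
for p in P[m]: 
    i=int((p[0]-.28)/.047);j=int((p[1]+.42)/.0464); i=min(i,8);j=min(j,7); g[i,j]=max(g[i,j],p[2])
print("rows x .28.., cols y -.42..-.05\n",(g*1000).astype(int))
o=observe(); R=np.array(o["eef_rot"])
t=np.array([.543,.024,.231]); print(R.T@(t-o["position"])*100)
S=(np.array([.548,.160,0]),.0669)
x=np.array([-np.sin(S[1]),np.cos(S[1]),0]); print("spin",np.arctan2(R[:,1]@x,R[:,0]@x))
q=np.load("scene.npz"); im,d,K,D,T=[q[k] for k in("im","d","K","D","T")]
print("scene lemons",[e[2:] for e in lemons(im,d,K,D,T,S)])
```

```text
spot 2820 [-0.003  0.001  0.008]
[ 0.438 -0.254] 0.06799625436084415
spot 1616 [-0.005 -0.001  0.05 ]
[ 0.428 -0.253] 0.06630245773522808
rows x .28.., cols y -.42..-.05
 [[  0   0   0   0   0   0   0   0]
 [  0   0   0   0   0   0   0   0]
 [ 67  69  68  68   0   0   0   0]
 [ 69  70  69  68   0   0   0   0]
 [ 70  70  70  69   0   0   0   0]
 [ 67  67  24  27  26  25  23   0]
 [  0   0  35 290 483 537 179   0]
 [ 44  65 317 317 362 367 203  94]
 [ 46  65 315 316 317 315 190   0]]
[ 5.03193894e+01 -3.44325128e+01  1.79018716e-02]
spin -1.205904396940856
scene lemons [(array([0.575, 0.221, 0.096]), array([31., 59., 96.])), (array([0.457, 0.217, 0.096]), array([-87.,  63.,  96.]))]
```

Careful with the scale: shifts go in shares of 75 cm and turns go in shares of 180 degrees. That gives: 25.2 cm is 0.336, -17.2 cm is -0.2293, -0.56 rad is -0.1783.

Call:
arm_command:
  dp:
    - [0.0413,-0.028,0]
    - [0.084,-0.0573,0]
    - [0.1253,-0.0867,0]
    - [0.168,-0.1147,0]
    - [0.2093,-0.144,0]
    - [0.252,-0.172,0]
    - [0.2933,-0.2,0]
    - [0.336,-0.2293,0]
  spin: [-0.0255,-0.0509,-0.0764,-0.1019,-0.1273,-0.1528,-0.1783,-0.2037]
  fingers: [6,6,6,6,6,6,6,6]

```text
t: 0.77
position: [0.3875, -0.2361, 0.2312]
eef_rot: [[0.475, 0.88, -0.0], [0.88, -0.475, 0.0], [0.0, -0.0, -1.0]]
force: [1.0, 0.0, 0.1]
grip_width: 0.0602
finger_force: 0.0
```

```bash
cat >> h.py <<'E'
S0=(np.array([.548,.160,0]),.0669)
def go(t):
    "cm shift in tool axes from now to world target, and spin to scale-aligned yaw"
    o=observe(); R=np.array(o["eef_rot"]); x=np.array([-np.sin(S0[1]),np.cos(S0[1]),0])
    print("t",round(o["t"],2),"pos",np.round(o["position"],4),"scale",(toS(o["position"],S0)*1000).round(1),"dp",(R.T@(np.array(t)-o["position"])*100).round(2),"spin",round(float(np.arctan2(R[:,1]@x,R[:,0]@x)),4),"F",np.round(o["force"],1),"w",round(o["grip_width"],4))
E
python3 -c "
from h import *
go([.543,.024,.15]);print(observe()['joints'])"
```

```text
t 0.77 pos [ 0.3875 -0.2361  0.2312] scale [-186.6 -384.5  231.2] dp [30.28  1.32  8.12] spin -0.5622 F [1.  0.  0.1] w 0.0602
[-6.28042513e-01  8.38637369e-02  1.77881524e+00 -1.40177158e-05
  1.27910814e+00 -1.32709448e-01]
```

Converted, 30.3 cm is 0.404, 26.6 cm is 0.3547, -0.56 rad is -0.1783.

Call:
arm_command:
  dp:
    - [0.0507,0.0027,0.0067]
    - [0.1013,0.004,0.02]
    - [0.152,0.0067,0.0333]
    - [0.2027,0.0093,0.0533]
    - [0.2533,0.0107,0.0667]
    - [0.304,0.0133,0.08]
    - [0.3547,0.016,0.0933]
    - [0.404,0.0173,0.108]
  spin: [-0.0255,-0.0509,-0.0764,-0.1019,-0.1273,-0.1528,-0.1783,-0.1783]
  fingers: [6,6,6,6,6,6,6,6]

```text
t: 1.43
position: [0.5441, 0.0239, 0.1496]
eef_rot: [[-0.066, 0.998, -0.0], [0.998, 0.066, -0.0], [-0.0, -0.0, -1.0]]
force: [1.0, -1.2, -0.4]
grip_width: 0.06
finger_force: 0.0
```

Run:
```python
from h import *
go([.543,.024,.088])
im,d,K,D,T=cam("wrist"); save(im,"w1.png",1)
vv,uu=np.nonzero(d>0); P=pts(np.c_[uu,vv],d[vv,uu],K,D,T)
m=(P[:,2]>.118)&(P[:,2]<.14)&(np.hypot(P[:,0]-.543,P[:,1]-.024)<.03)
print(m.sum(),P[m].mean(0) if m.any() else "", P[m].min(0),P[m].max(0))
```

```text
t 1.43 pos [0.5441 0.0239 0.1496] scale [ -13.  -135.5  149.6] dp [ 0.01 -0.11  6.16] spin -0.0005 F [ 1.  -1.2 -0.4] w 0.06
1622 [0.54583205 0.0269814  0.12494927] [0.53303929 0.01343525 0.11800198] [0.55929927 0.03801891 0.12994107]
```

Converted, 6.1 cm is 0.0813, 5.5 cm is 0.0733.

Call:
arm_command:
  dp:
    - [0.0013,0.0027,0.0267]
    - [0.0013,0.0027,0.0533]
    - [0.0013,0.0027,0.0733]
    - [0.0013,0.0027,0.0813]
    - [0.0013,0.0027,0.0813]
    - [0.0013,0.0027,0.0813]
    - [0.0013,0.0027,0.0813]
    - [0.0013,0.0027,0.0813]
  spin: [0,0,0,0,0,0,0,0]
  fingers: [6,6,6,6,1,1,1,1]

```text
t: 2.15
position: [0.5459, 0.023, 0.0903]
eef_rot: [[-0.061, 0.998, 0.002], [0.998, 0.061, -0.0], [-0.0, 0.002, -1.0]]
force: [-0.1, -0.7, -0.8]
grip_width: 0.0263
finger_force: 58.9
```

Converted, -10 cm is -0.1333, -8 cm is -0.1067.

Call:
arm_command:
  dp:
    - [0,0,0]
    - [0,0,0]
    - [0,0,-0.0267]
    - [0,0,-0.0533]
    - [0,0,-0.08]
    - [0,0,-0.1067]
    - [0,0,-0.1333]
    - [0,0,-0.1333]
  spin: [0,0,0,0,0,0,0,0]
  fingers: [1,1,1,1,1,1,1,1]

```text
t: 2.82
position: [0.5467, 0.0231, 0.1934]
eef_rot: [[-0.061, 0.998, 0.006], [0.998, 0.061, -0.0], [-0.0, 0.006, -1.0]]
force: [0.2, 0.1, -0.0]
grip_width: 0.0265
finger_force: 59.3
```

Run:
```python
from h import *
go([.46,-.17,.16]);print(observe()["finger_force"])
im,d,K,D,T=cam("wrist")
```

```text
t 2.82 pos [0.5467 0.0231 0.1934] scale [ -10.5 -136.5  193.4] dp [-18.74  -9.85   3.29] spin -0.0059 F [ 0.2  0.1 -0. ] w 0.0265
59.25122227985412
```

Converted, -18.7 cm is -0.2493, -18.2 cm is -0.2427.

Call:
arm_command:
  dp:
    - [-0.036,-0.02,0]
    - [-0.08,-0.0427,0]
    - [-0.1227,-0.0653,0]
    - [-0.1653,-0.088,0.0133]
    - [-0.208,-0.1093,0.0267]
    - [-0.2427,-0.128,0.04]
    - [-0.2493,-0.1307,0.0533]
    - [-0.2493,-0.1307,0.0667]
  spin: [0,0,0,0,0,0,0,0]
  fingers: [1,1,1,1,1,1,1,1]

```text
t: 3.53
position: [0.4581, -0.1707, 0.1379]
eef_rot: [[-0.058, 0.998, -0.001], [0.998, 0.058, 0.0], [0.001, -0.001, -1.0]]
force: [0.9, -0.2, -1.6]
grip_width: 0.0265
finger_force: 59.3
```

Run:
```python
from h import *
go([.46,-.17,.034]);print(observe()["finger_force"])
S=S0
im,d,K,D,T=cam("scene"); 
vv,uu=np.nonzero(d>0); P=pts(np.c_[uu,vv],d[vv,uu],K,D,T); m=np.hypot(P[:,0]-.46,P[:,1]+.17)<.06
Q=P[m]; print(np.percentile(Q[:,2],[2,10,30,50]).round(3))
out=np.zeros((400,800,3),np.uint8)
c=proj([[.46,-.17,.08]],K,D,T)[0].astype(int); print(c); x0=max(0,min(412,c[0]-50));y0=max(0,min(284,c[1]-50))
out[:400,:400]=cv2.resize(im[y0:y0+100,x0:x0+100],(400,400))
im,d,K,D,T=cam("top"); out[:361,420:781]=dial(im,K,D,T,S)
save(out,"m2.png",1)
```

```text
t 3.53 pos [ 0.4581 -0.1707  0.1379] scale [-111.8 -323.9  137.9] dp [ 0.05  0.21 10.39] spin -0.0087 F [ 0.9 -0.2 -1.6] w 0.0265
59.31905313860625
[-0.005 -0.003  0.001  0.19 ]
[325 197]
```

View pics/m2.png

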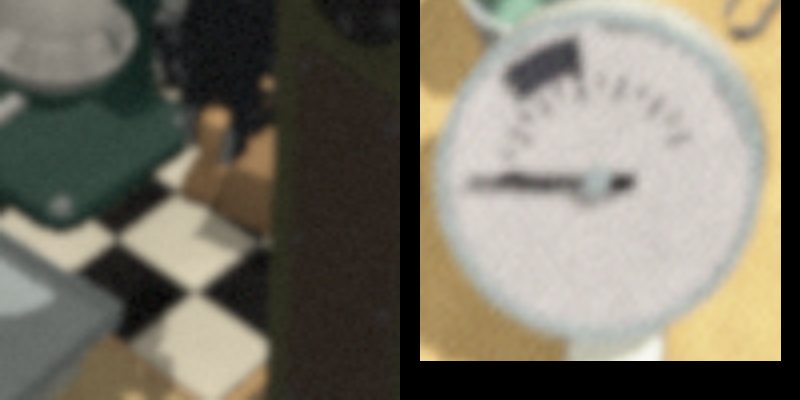

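The needle is at 0 on the empty pan, pointing left from (595,182) to (470,183). The stamp is held upright at crop pixel (210,150). I set it down next.

Converted, 10.4 cm is 0.1387, 4.5 cm is 0.06.

Call:
arm_command:
  dp:
    - [0,0.0013,0.0267]
    - [0,0.0027,0.06]
    - [0,0.0027,0.0933]
    - [0,0.0027,0.1133]
    - [0,0.0027,0.1267]
    - [0,0.0027,0.1333]
    - [0,0.0027,0.1373]
    - [0,0.0027,0.1387]
  spin: [0,0,0,0,0,0,0,0]
  fingers: [1,1,1,1,1,1,1,1]

```text
t: 4.3
position: [0.4614, -0.1691, 0.0356]
eef_rot: [[-0.062, 0.998, 0.001], [0.998, 0.062, -0.0], [-0.0, 0.001, -1.0]]
force: [0.4, 0.1, -1.3]
grip_width: 0.0269
finger_force: 59.3
```

Converted, 0.25 cm is 0.0033, 0.2 cm is 0.0027.

Call:
arm_command:
  dp:
    - [0,0,0.0007]
    - [0,0,0.0013]
    - [0,0,0.002]
    - [0,0,0.0027]
    - [0,0,0.0033]
    - [0,0,0.0033]
    - [0,0,0.0033]
    - [0,0,0.0033]
  spin: [0,0,0,0,0,0,0,0]
  fingers: [1,1,1,1,1,1,1,1]

```text
t: 4.97
position: [0.4613, -0.1696, 0.0336]
eef_rot: [[-0.061, 0.998, 0.001], [0.998, 0.061, -0.0], [-0.0, 0.001, -1.0]]
force: [-3.4, 1.0, 9.0]
grip_width: 0.0266
finger_force: 60.2
```

Contact, at 9 N upward. I release, then rise.

Converted, -0.5 cm is -0.0067.

Call:
arm_command:
  dp:
    - [0,0,0]
    - [0,0,0]
    - [0,0,0]
    - [0,0,0]
    - [0,0,0]
    - [0,0,0]
    - [0,0,0]
    - [0,0,-0.0067]
  spin: [0,0,0,0,0,0,0,0]
  fingers: [3.2,4,5,5,5,5,5,5]

```text
t: 5.63
position: [0.4606, -0.1692, 0.0372]
eef_rot: [[-0.061, 0.998, -0.001], [0.998, 0.061, 0.001], [0.001, -0.001, -1.0]]
force: [-0.2, -0.3, 0.0]
grip_width: 0.0498
finger_force: 0.0
```

Converted, -17 cm is -0.2267, -15 cm is -0.2.

Call:
arm_command:
  dp:
    - [0,0,-0.0133]
    - [0,0,-0.04]
    - [0,0,-0.08]
    - [0,0,-0.12]
    - [0,0,-0.16]
    - [0,0,-0.2]
    - [0,0,-0.2267]
    - [0,0,-0.2267]
  spin: [0,0,0,0,0,0,0,0]
  fingers: [5,5,5,5,5,5,5,5]

```text
t: 6.3
position: [0.4622, -0.1699, 0.2131]
eef_rot: [[-0.061, 0.998, 0.007], [0.998, 0.061, -0.003], [-0.004, 0.007, -1.0]]
force: [0.2, 0.2, -0.3]
grip_width: 0.0503
finger_force: 0.0
```

Run:
```python
from h import *
im,d,K,D,T=cam("wrist"); save(im,"w2.png",1)
vv,uu=np.nonzero(d>0); P=pts(np.c_[uu,vv],d[vv,uu],K,D,T)
n=np.hypot(P[:,0]-.46,P[:,1]+.17)<.05; m=n&(P[:,2]>.06)&(P[:,2]<.09); print("handle",m.sum(),P[m].mean(0),P[m].max(0))
b=n&(P[:,2]>.015)&(P[:,2]<.025); print("block",b.sum(),P[b].mean(0))
S=S0
im,d,K,D,T=cam("top"); np.savez("top2",im=im,d=d,K=K,D=D,T=T)
for e in lemons(im,d,K,D,T,S): print(*e)
hi=plane(np.array([(222,262),(300,262),(300,395),(221,393)])/1.5,.094,K,D,T); print((toS(hi,S)*1000).round())
go(toW([-30.5e-3,.125,.2],S0))
```

```text
handle 683 [ 0.46150277 -0.16646778  0.06769219] [ 0.47514068 -0.15512032  0.0730817 ]
block 973 [ 0.4599009  -0.15992351  0.01996368]
[178.  182.5] 373 [0.638 0.223 0.096] [94. 57. 96.]
[179.2 203.9] 356 [0.578 0.214 0.096] [34. 52. 96.]
[173.3 226.1] 390 [0.517 0.225 0.096] [-27.  67.  96.]
[174.2 249.2] 367 [0.455 0.217 0.096] [-89.  63.  96.]
[[ 119.  141.   94.]
 [ 116.   -4.   94.]
 [-128.   -6.   94.]
 [-121.  134.   94.]]
t 6.4 pos [ 0.461  -0.1694  0.2087] scale [-108.8 -322.8  208.7] dp [44.83  7.57  0.85] spin -0.0059 F [-0.7 -0.2 -0.2] w 0.0501
```

View pics/w2.png

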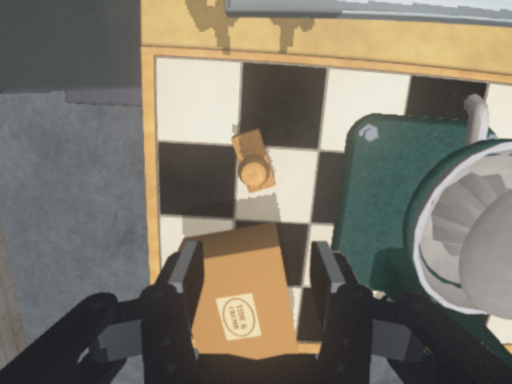

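The stamp stands upright at about pixel (255,165), clear of the box, with its top at 72 mm. I go over to behind lane 2.

Converted, 30 cm is 0.4, 26.5 cm is 0.3533.

Call:
arm_command:
  dp:
    - [0.04,0.0133,0]
    - [0.0867,0.0267,0]
    - [0.14,0.04,0]
    - [0.1933,0.0533,0]
    - [0.2467,0.0667,0]
    - [0.3,0.08,0]
    - [0.3533,0.0933,0]
    - [0.4,0.104,0]
  spin: [0,0,0,0,0,0,0,0]
  fingers: [0,0,0,0,0,0,0,0]

```text
t: 7.07
position: [0.52, 0.1373, 0.2067]
eef_rot: [[-0.062, 0.998, -0.002], [0.998, 0.062, -0.0], [-0.0, -0.002, -1.0]]
force: [0.4, -0.7, 0.7]
grip_width: -0.0001
finger_force: 0.0
```

Converted, 14.8 cm is 0.1973, 12 cm is 0.16.

Call:
arm_command:
  dp:
    - [0.0533,0,0]
    - [0.1067,0,0]
    - [0.16,0,0]
    - [0.1973,0,0.0133]
    - [0.1973,0,0.04]
    - [0.1973,0,0.0667]
    - [0.1973,0,0.0667]
    - [0.1973,0,0.0667]
  spin: [0,0,0,0,0,0,0,0]
  fingers: [0,0,0,0,0,0,0,0]

```text
t: 7.73
position: [0.5109, 0.2822, 0.1566]
eef_rot: [[-0.061, 0.998, -0.003], [0.998, 0.061, -0.001], [-0.001, -0.003, -1.0]]
force: [-0.2, 0.6, 0.5]
grip_width: 0.0003
finger_force: 0.0
```

```bash
python3 -c "
from h import *
go(toW([-28e-3,.126,.082],S0));print(observe()['joints'])"
```

```text
t 7.73 pos [0.5109 0.2822 0.1566] scale [-28.9 124.4 156.6] dp [0.17 0.11 7.46] spin -0.0059 F [-0.2  0.6  0.5] w 0.0003
[ 4.41874406e-01  4.44294185e-01  1.50372357e+00 -1.39304260e-05
  1.19693290e+00  3.80909776e-01]
```

Converted, 7.4 cm is 0.0987, 7.2 cm is 0.096, -0.006 rad is -0.0019.

Call:
arm_command:
  dp:
    - [0.0027,0.0013,0.0267]
    - [0.0027,0.0013,0.0533]
    - [0.0027,0.0013,0.08]
    - [0.0027,0.0013,0.096]
    - [0.0027,0.0013,0.0987]
    - [0.0027,0.0013,0.0987]
    - [-0.004,0.0013,0.0987]
    - [-0.0107,0.0013,0.0987]
  spin: [-0.0019,-0.0019,-0.0019,-0.0019,-0.0019,-0.0019,-0.0019,-0.0019]
  fingers: [0,0,0,0,0,0,0,0]

```text
t: 8.4
position: [0.5136, 0.2745, 0.0852]
eef_rot: [[-0.067, 0.998, 0.002], [0.998, 0.067, 0.001], [0.001, 0.002, -1.0]]
force: [0.1, 0.5, -0.5]
grip_width: 0.0002
finger_force: 0.0
```

Converted, -6.4 cm is -0.0853, -5.6 cm is -0.0747.

Call:
arm_command:
  dp:
    - [-0.0107,0,0]
    - [-0.0213,0,0]
    - [-0.032,0,0]
    - [-0.0427,0,0]
    - [-0.0533,0,0]
    - [-0.064,0,0]
    - [-0.0747,0,0]
    - [-0.0853,0,0]
  spin: [0,0,0,0,0,0,0,0]
  fingers: [0,0,0,0,0,0,0,0]

```text
t: 9.07
position: [0.5173, 0.2099, 0.0838]
eef_rot: [[-0.067, 0.998, -0.0], [0.998, 0.067, 0.0], [0.0, -0.0, -1.0]]
force: [0.3, 2.0, 1.9]
grip_width: 0.0001
finger_force: 1.1
```

Run:
```python
from h import *
go(toW([-28e-3,-.009,.08],S0))
im,d,K,D,T=cam("scene")
for e in lemons(im,d,K,D,T,S0): print(*e)
a=proj([toW([0,0,.08],S0)],K,D,T)[0].astype(int); x0=min(max(a[0]-75,0),362); y0=min(max(0,a[1]-60),264)
save(im[y0:y0+120,x0:x0+150],"s3.png",4)
```

```text
t 9.07 pos [0.5173 0.2099 0.0838] scale [-27.2  51.9  83.8] dp [-6.09 -0.08  0.38] spin -0.0 F [0.3 2.  1.9] w 0.0001
[199.  230.3] 496 [0.614 0.224 0.096] [70. 59. 96.]
[236.5 260.8] 326 [0.457 0.217 0.096] [-87.  63.  96.]
```

View pics/s3.png

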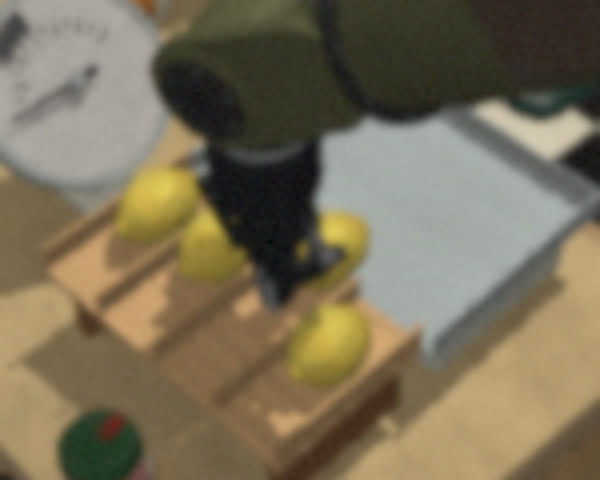

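The lemon, at crop pixel (340,245), is sliding ahead of the fingers and its nose is at the edge. I keep pushing.

Converted, -6.2 cm is -0.0827, -5.5 cm is -0.0733.

Call:
arm_command:
  dp:
    - [-0.0107,-0.0013,0.0013]
    - [-0.0213,-0.0013,0.0027]
    - [-0.032,-0.0013,0.004]
    - [-0.0427,-0.0013,0.0053]
    - [-0.0533,-0.0013,0.0053]
    - [-0.064,-0.0013,0.0053]
    - [-0.0733,-0.0013,0.0053]
    - [-0.0827,-0.0013,0.0053]
  spin: [0,0,0,0,0,0,0,0]
  fingers: [0,0,0,0,0,0,0,0]

```text
t: 9.78
position: [0.5207, 0.1481, 0.0799]
eef_rot: [[-0.067, 0.998, 0.0], [0.998, 0.067, 0.0], [0.0, 0.0, -1.0]]
force: [0.6, -0.3, 0.5]
grip_width: 0.0004
finger_force: 0.3
```

Converted, -9 cm is -0.12, -8 cm is -0.1067.

Call:
arm_command:
  dp:
    - [-0.0053,0,0]
    - [-0.008,0,0]
    - [-0.008,0,0]
    - [-0.004,0,0]
    - [0.0067,0,-0.0133]
    - [0.0133,0,-0.0533]
    - [0.02,0,-0.1067]
    - [0.0267,0,-0.12]
  spin: [0,0,0,0,0,0,0,0]
  fingers: [0,0,0,0,0,0,0,0]

```text
t: 10.45
position: [0.5206, 0.1704, 0.1761]
eef_rot: [[-0.068, 0.998, 0.007], [0.998, 0.068, 0.002], [0.001, 0.007, -1.0]]
force: [-0.2, 0.4, 1.5]
grip_width: 0.0003
finger_force: 0.0
```

Converted, 12 cm is 0.16, 1.5 cm is 0.02.

Call:
arm_command:
  dp:
    - [0.0467,0.02,0]
    - [0.0933,0.04,0]
    - [0.14,0.06,0]
    - [0.16,0.0813,0]
    - [0.16,0.0813,0]
    - [0.16,0.0813,0]
    - [0.16,0.0813,0]
    - [0.16,0.0813,0]
  spin: [0,0,0,0,0,0,0,0]
  fingers: [0,0,0,0,0,0,0,0]

```text
t: 11.12
position: [0.5716, 0.2922, 0.1703]
eef_rot: [[-0.067, 0.998, 0.0], [0.998, 0.067, 0.0], [0.0, 0.0, -1.0]]
force: [0.5, -0.7, 0.0]
grip_width: -0.0001
finger_force: 0.0
```

```bash
cat >> h.py <<'E'
def needle(im,K,D,T,S,name):
    A=dial(im,K,D,T,S); 
    P=cv2.warpPolar(cv2.cvtColor(A,cv2.COLOR_RGB2GRAY),(90,720),(178,181),180,cv2.WARP_POLAR_LINEAR).astype(float)  # rows 0.5deg clockwise from +x
    # radius in px of A = 2*col
    ang=np.radians((np.arange(720)*.5-180)); sel=(ang>-.2)&(ang<2.4)
    q=P[:,15:36].mean(1)      # r 15..36 mm: needle
    r=P[:,58:66].mean(1)      # r 58..66 mm: sector strip
    w=np.where(sel,np.clip(np.median(q)-q-25,0,None),0); print("needle",(w*ang).sum()/w.sum(),"at min",ang[sel][q[sel].argmin()])
    k=sel&(r<(np.median(r)+r[sel].min())/2); print("dark strip",ang[k].min(),ang[k].max())
    save(A,name,1.3)
E
python3 - <<'E'
from h import *
go(toW([33e-3,.115,.083],S0))
im,d,K,D,T=cam("top"); np.savez("top3",im=im,d=d,K=K,D=D,T=T)
for e in lemons(im,d,K,D,T,S0): print(*e)
for n in("top","top2","top3"):
    q=np.load(n+".npz"); needle(q["im"],q["K"],q["D"],q["T"],S0,"d_%s.png"%n)
E
```

```text
t 11.12 pos [0.5716 0.2922 0.1703] scale [ 32.4 130.3 170.3] dp [-1.53  0.06  8.73] spin -0.0003 F [ 0.5 -0.7  0. ] w -0.0001
[177.9 182.5] 373 [0.638 0.223 0.096] [94. 57. 96.]
[179.2 204. ] 351 [0.578 0.215 0.096] [34. 52. 96.]
[206.7 243.3] 350 [0.474 0.132 0.096] [-75. -23.  96.]
[174.3 249.1] 374 [0.455 0.217 0.096] [-89.  63.  96.]
needle 0.24086524526276168 at min 0.2530727415391778
dark strip 0.8203047484373349 1.4224433403753787
needle -0.02821865491437543 at min -0.03490658503988659
dark strip 0.8203047484373349 1.4224433403753787
needle 0.23858551627770086 at min 0.24434609527920614
dark strip 0.8203047484373349 1.4224433403753787
```

Run:
```python
from h import *
q=np.load("top3.npz"); im=q["im"]
out=np.zeros((600,800,3),np.uint8); out[:600,:600]=cv2.resize(im[165:285,130:250],(600,600),interpolation=cv2.INTER_CUBIC)
A=dial(im,q["K"],q["D"],q["T"],S0); out[:200,600:]=cv2.resize(A,(200,200))
save(out,"m4.png",1)
```

```text
(no output)
```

View pics/m4.png

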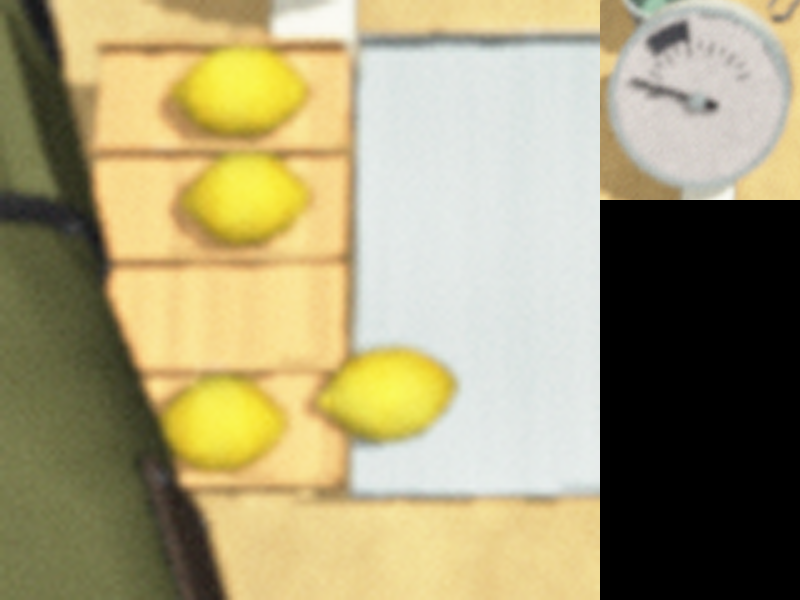

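Lemon 2 slipped off the narrow pusher and lies propped at the pan edge, around pixel (388,394), with a gap to lemon 1's tip at (285,422). I mend it by gripping it gently across its width and drawing it deeper into the pan.

Converted, -15.3 cm is -0.204, -10.7 cm is -0.1427.

Call:
arm_command:
  dp:
    - [-0.0333,-0.0227,0]
    - [-0.0733,-0.0493,0]
    - [-0.1133,-0.076,0]
    - [-0.1533,-0.1027,0]
    - [-0.1867,-0.1293,0]
    - [-0.204,-0.1427,0]
    - [-0.204,-0.1427,0.0267]
    - [-0.204,-0.1427,0.04]
  spin: [0,0,0,0,0,0,0,0]
  fingers: [6.2,6.2,6.2,6.2,6.2,6.2,6.2,6.2]

```text
t: 11.83
position: [0.4748, 0.1316, 0.1394]
eef_rot: [[-0.065, 0.998, 0.001], [0.998, 0.065, 0.0], [0.0, 0.001, -1.0]]
force: [-0.1, 0.5, -0.2]
grip_width: 0.062
finger_force: 0.0
```

Run:
```python
from h import *
im,d,K,D,T=cam("wrist")
hsv=cv2.cvtColor(im,cv2.COLOR_RGB2HSV); m=cv2.inRange(hsv,(22,130,60),(36,255,255))>0
vv,uu=np.nonzero(m&(d>0)); s=toS(pts(np.c_[uu,vv],d[vv,uu],K,D,T),S0)*1000
k=(s[:,1]<25)&(s[:,1]>-90)&(s[:,0]<0)&(s[:,0]>-130)&(s[:,2]>60)
s=s[k]; print(len(s)); 
if len(s): print(np.percentile(s,[1,50,99],axis=0).round(0), "top",s[s[:,2]>np.percentile(s[:,2],90)].mean(0).round(0))
for lo in(-60,-50,-40,-30,-20,-10,0,10):
    b=s[(s[:,1]>=lo)&(s[:,1]<lo+10)]
    if len(b)>20: print(lo,b[:,0].min().round(),b[:,0].max().round(),b[:,2].max().round())
go(toW([-75e-3,-.023,.075],S0))
```

```text
6216
[[-96. -49.  88.]
 [-73. -16. 103.]
 [-51.  10. 110.]] top [-74. -20. 109.]
-60 -79.0 -60.0 98.0
-50 -91.0 -53.0 105.0
-40 -96.0 -49.0 109.0
-30 -98.0 -49.0 111.0
-20 -98.0 -50.0 111.0
-10 -96.0 -51.0 110.0
0 -90.0 -58.0 104.0
10 -82.0 -73.0 97.0
t 11.88 pos [0.4742 0.132  0.1375] scale [-75.5 -23.  137.5] dp [0.   0.06 6.25] spin -0.0012 F [-0.4 -0.1 -3. ] w 0.0622
```

Call:
arm_command:
  dp:
    - [0,0.0013,0.0267]
    - [0,0.0013,0.0533]
    - [0,0.0013,0.0733]
    - [0,0.0013,0.0853]
    - [0,0.0013,0.0853]
    - [0,0.0013,0.0853]
    - [0,0.0013,0.0853]
    - [0,0.0013,0.0853]
  spin: [0,0,0,0,0,0,0,0]
  fingers: [6.2,6.2,6.2,6.2,4.6,4.6,4.6,4.6]

```text
t: 12.55
position: [0.4768, 0.133, 0.0767]
eef_rot: [[-0.067, 0.998, 0.001], [0.998, 0.067, 0.0], [0.0, 0.001, -1.0]]
force: [-0.3, 0.0, -2.2]
grip_width: 0.0506
finger_force: 62.3
```

Converted, -9.5 cm is -0.1267, -8 cm is -0.1067.

Call:
arm_command:
  dp:
    - [0,0,-0.0067]
    - [0,0,-0.0133]
    - [-0.0267,0,-0.0133]
    - [-0.0533,0,-0.0133]
    - [-0.08,0,-0.0133]
    - [-0.1067,0,-0.0133]
    - [-0.1267,0,-0.0133]
    - [-0.1267,0,-0.0067]
  spin: [0,0,0,0,0,0,0,0]
  fingers: [4.6,4.6,4.6,4.6,4.6,4.6,4.6,4.6]

```text
t: 13.22
position: [0.4837, 0.036, 0.0822]
eef_rot: [[-0.065, 0.998, 0.003], [0.998, 0.065, -0.0], [-0.0, 0.003, -1.0]]
force: [-0.5, -0.2, -1.5]
grip_width: 0.0504
finger_force: 62.5
```

Converted, 0.5 cm is 0.0067, 0.3 cm is 0.004.

Call:
arm_command:
  dp:
    - [0,0,0.004]
    - [0,0,0.0067]
    - [0,0,0.0067]
    - [0,0,0.0067]
    - [0,0,0.0067]
    - [0,0,0.0067]
    - [0,0,0.0067]
    - [0,0,0.0067]
  spin: [0,0,0,0,0,0,0,0]
  fingers: [4.6,4.6,4.6,5,5.4,5.8,6.2,6.4]

```text
t: 13.88
position: [0.4829, 0.0382, 0.0759]
eef_rot: [[-0.067, 0.998, 0.0], [0.998, 0.067, 0.0], [0.0, 0.0, -1.0]]
force: [1.0, -0.1, 0.2]
grip_width: 0.064
finger_force: 0.0
```

Converted, 12 cm is 0.16, -10 cm is -0.1333.

Call:
arm_command:
  dp:
    - [0,0,-0.0133]
    - [0,0,-0.04]
    - [0,0,-0.08]
    - [0,0,-0.12]
    - [0.0333,0.0133,-0.1333]
    - [0.0733,0.0333,-0.1333]
    - [0.12,0.0533,-0.1333]
    - [0.16,0.0733,-0.1333]
  spin: [0,0,0,0,0,0,0,0]
  fingers: [6.4,6.4,6.4,6.4,5,3,1.5,1.5]

```text
t: 14.55
position: [0.53, 0.1633, 0.1772]
eef_rot: [[-0.067, 0.998, 0.001], [0.998, 0.067, 0.0], [0.0, 0.001, -1.0]]
force: [0.2, -0.3, -0.0]
grip_width: 0.0159
finger_force: 0.0
```

Converted, 12.5 cm is 0.1667, 11.5 cm is 0.1533.

Call:
arm_command:
  dp:
    - [0.04,0.02,0]
    - [0.08,0.04,0]
    - [0.12,0.06,0]
    - [0.1533,0.0707,0]
    - [0.1667,0.0707,0]
    - [0.1667,0.0707,0]
    - [0.1667,0.0707,0]
    - [0.1667,0.0707,0]
  spin: [0,0,0,0,0,0,0,0]
  fingers: [1.5,1.5,1.5,1.5,1.5,1.5,1.5,1.5]

```text
t: 15.22
position: [0.5741, 0.2885, 0.1762]
eef_rot: [[-0.066, 0.998, 0.0], [0.998, 0.066, -0.0], [-0.0, 0.0, -1.0]]
force: [-0.7, -1.3, 0.1]
grip_width: 0.0147
finger_force: 0.0
```

Run:
```python
from h import *
go(toW([33e-3,.112,.083],S0))
im,d,K,D,T=cam("top"); np.savez("top4",im=im,d=d,K=K,D=D,T=T)
for e in lemons(im,d,K,D,T,S0): print(*e)
needle(im,K,D,T,S0,"d4.png")
```

```text
t 15.22 pos [0.5741 0.2885 0.1762] scale [ 34.6 126.5 176.2] dp [-1.45 -0.16  9.32] spin -0.0007 F [-0.7 -1.3  0.1] w 0.0147
[177.9 182.5] 368 [0.638 0.223 0.096] [94. 57. 96.]
[179.3 203.9] 356 [0.578 0.214 0.096] [34. 52. 96.]
[240.4 243.3] 333 [0.478 0.041 0.096] [ -78. -114.   96.]
[174.5 249.1] 359 [0.455 0.216 0.096] [-89.  62.  96.]
needle 0.3252697157391828 at min 0.35779249665883756
dark strip 0.35779249665883756 1.413716694115407
```

Lemon 2 now lies fully in the pan, with the needle about 0.39. For lemon 3 I use a 15 mm finger gap, so its tip nests between the fingers.

Converted, 9.4 cm is 0.1253, 9.3 cm is 0.124.

Call:
arm_command:
  dp:
    - [-0.0067,-0.0013,0.04]
    - [-0.0133,-0.0013,0.08]
    - [-0.0133,-0.0013,0.1133]
    - [-0.0133,-0.0013,0.124]
    - [-0.0133,-0.0013,0.1253]
    - [-0.0187,-0.0013,0.1253]
    - [-0.0253,-0.0013,0.1253]
    - [-0.032,-0.0013,0.1253]
  spin: [0,0,0,0,0,0,0,0]
  fingers: [1.5,1.5,1.5,1.5,1.5,1.5,1.5,1.5]

```text
t: 15.93
position: [0.5755, 0.2654, 0.0837]
eef_rot: [[-0.067, 0.998, 0.003], [0.998, 0.067, 0.001], [0.001, 0.003, -1.0]]
force: [0.1, 0.5, 0.5]
grip_width: 0.0152
finger_force: 0.0
```

Converted, -4.8 cm is -0.064, -4.2 cm is -0.056.

Call:
arm_command:
  dp:
    - [-0.008,0,0]
    - [-0.016,0,0]
    - [-0.024,0,0]
    - [-0.032,0,0]
    - [-0.04,0,0]
    - [-0.048,0,0]
    - [-0.056,0,0]
    - [-0.064,0,0]
  spin: [0,0,0,0,0,0,0,0]
  fingers: [1.5,1.5,1.5,1.5,1.5,1.5,1.5,1.5]

```text
t: 16.6
position: [0.578, 0.2174, 0.0819]
eef_rot: [[-0.067, 0.998, 0.0], [0.998, 0.067, 0.0], [0.0, 0.0, -1.0]]
force: [-1.6, 3.0, 2.4]
grip_width: 0.0149
finger_force: 1.8
```

Call:
arm_command:
  dp:
    - [-0.008,0,0.0013]
    - [-0.016,0,0.0027]
    - [-0.024,0,0.0027]
    - [-0.032,0,0.0027]
    - [-0.04,0,0.004]
    - [-0.048,0,0.004]
    - [-0.056,0,0.004]
    - [-0.064,0,0.004]
  spin: [0,0,0,0,0,0,0,0]
  fingers: [1.5,1.5,1.5,1.5,1.5,1.5,1.5,1.5]

```text
t: 17.27
position: [0.5812, 0.1693, 0.0787]
eef_rot: [[-0.067, 0.998, -0.0], [0.998, 0.067, -0.0], [0.0, -0.0, -1.0]]
force: [-0.1, 0.6, 0.9]
grip_width: 0.0152
finger_force: 0.6
```

Run:
```python
from h import *
go(toW([33e-3,-.02,.079],S0))
im,d,K,D,T=cam("wrist")
hsv=cv2.cvtColor(im,cv2.COLOR_RGB2HSV); m=cv2.inRange(hsv,(22,130,60),(36,255,255))>0
vv,uu=np.nonzero(m&(d>0)); s=toS(pts(np.c_[uu,vv],d[vv,uu],K,D,T),S0)*1000
k=(s[:,2]>60)&(s[:,0]>-5)&(s[:,0]<65); s=s[k]; print(len(s))
if len(s): print(np.percentile(s,[1,50,99],axis=0).round(0))
```

```text
t 17.27 pos [0.5812 0.1693 0.0787] scale [33.7  7.1 78.7] dp [-2.71 -0.07 -0.03] spin 0.0 F [-0.1  0.6  0.9] w 0.0152
3178
[[ 24. -29.  74.]
 [ 35. -15. 101.]
 [ 46.  17. 153.]]
```

Still nested, so I keep pushing into the pan, back off a little and look.

Converted, -3.6 cm is -0.048, -3.5 cm is -0.0467.

Call:
arm_command:
  dp:
    - [-0.0067,0,0]
    - [-0.0133,0,0]
    - [-0.02,0,0]
    - [-0.0267,0,0.0013]
    - [-0.0333,0,0.0027]
    - [-0.04,0,0.004]
    - [-0.0467,0,0.004]
    - [-0.048,0,0.004]
  spin: [0,0,0,0,0,0,0,0]
  fingers: [1.5,1.5,1.5,1.5,1.5,1.5,1.5,1.5]

```text
t: 17.98
position: [0.5839, 0.1332, 0.076]
eef_rot: [[-0.066, 0.998, 0.001], [0.998, 0.066, 0.0], [-0.0, 0.001, -1.0]]
force: [1.7, 2.2, 4.1]
grip_width: 0.0149
finger_force: 2.0
```

Converted, -10 cm is -0.1333, 9 cm is 0.12.

Call:
arm_command:
  dp:
    - [0,0,0]
    - [0,0,0]
    - [0.004,0,0]
    - [0.0107,0,-0.0133]
    - [0.02,0,-0.0533]
    - [0.0267,0,-0.1067]
    - [0.0733,0,-0.1333]
    - [0.12,0,-0.1333]
  spin: [0,0,0,0,0,0,0,0]
  fingers: [1.5,1.5,1.5,1.5,1.5,1.5,1.5,1.5]

```text
t: 18.65
position: [0.5789, 0.2247, 0.1819]
eef_rot: [[-0.065, 0.998, 0.007], [0.998, 0.065, 0.002], [0.002, 0.007, -1.0]]
force: [0.5, -0.3, -0.4]
grip_width: 0.0151
finger_force: 0.0
```

Converted, -12.2 cm is -0.1627, -9 cm is -0.12.

Call:
arm_command:
  dp:
    - [0.04,-0.04,0]
    - [0.08,-0.08,0]
    - [0.08,-0.12,0]
    - [0.08,-0.1627,0]
    - [0.08,-0.1627,0]
    - [0.08,-0.1627,0]
    - [0.08,-0.1627,0]
    - [0.08,-0.1627,0]
  spin: [0,0,0,0,0,0,0,0]
  fingers: [1.5,1.5,1.5,1.5,1.5,1.5,1.5,1.5]

```text
t: 19.32
position: [0.4525, 0.2755, 0.1759]
eef_rot: [[-0.067, 0.998, 0.0], [0.998, 0.067, -0.0], [-0.0, 0.0, -1.0]]
force: [0.1, -0.5, -0.3]
grip_width: 0.0148
finger_force: 0.0
```

Run:
```python
from h import *
go(toW([-89e-3,.12,.083],S0))
im,d,K,D,T=cam("top"); np.savez("top5",im=im,d=d,K=K,D=D,T=T)
for e in lemons(im,d,K,D,T,S0): print(*e)
needle(im,K,D,T,S0,"d5.png")
out=np.zeros((600,800,3),np.uint8); out[:438,:438]=cv2.resize(im[165:285,150:270],(438,438),interpolation=cv2.INTER_CUBIC)
A=dial(im,K,D,T,S0); out[:361,439:]=A
save(out,"m5.png",1)
```

```text
t 19.32 pos [0.4525 0.2755 0.1759] scale [-87.6 121.7 175.9] dp [-0.17 -0.14  9.29] spin -0.0003 F [ 0.1 -0.5 -0.3] w 0.0148
[177.9 182.5] 372 [0.638 0.223 0.096] [94. 57. 96.]
[209.4 211.8] 291 [0.56  0.131 0.096] [ 10. -30.  96.]
[240.4 243.6] 329 [0.477 0.041 0.096] [ -79. -114.   96.]
[174.2 249.1] 370 [0.455 0.217 0.096] [-89.  63.  96.]
needle 0.7253645327042028 at min 0.767944870877505
dark strip 0.7766715171374766 1.4224433403753787
```

View pics/m5.png

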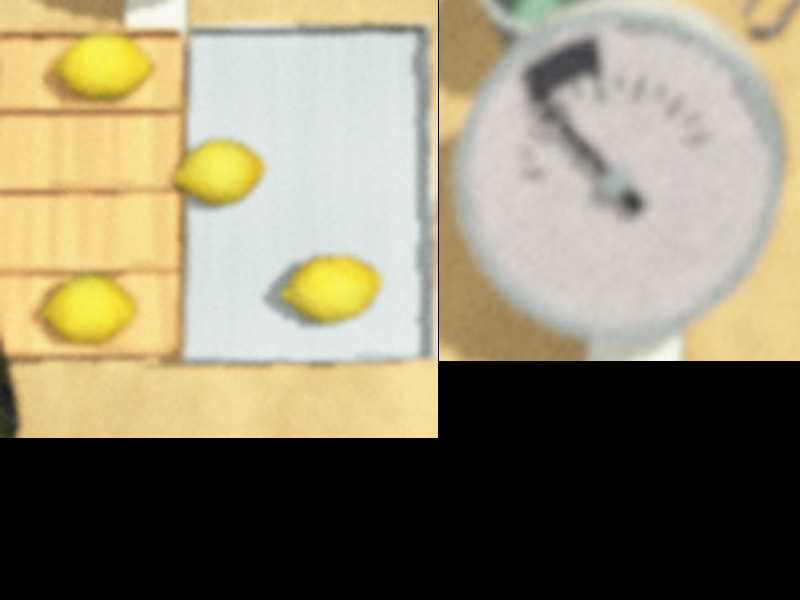

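Lemon 3, at pixel (220,173), lies in the pan but its tip is close to the board edge, so it may be propped. The needle tip, at (540,92), is just at the lower edge of the sector. I draw lemon 3 deeper, then read the dial properly.

Converted, -15.2 cm is -0.2027, 9.9 cm is 0.132.

Call:
arm_command:
  dp:
    - [-0.0333,0.0267,0]
    - [-0.0733,0.0533,0]
    - [-0.1133,0.08,0]
    - [-0.1533,0.1067,0]
    - [-0.1867,0.1267,0]
    - [-0.2027,0.132,0]
    - [-0.2027,0.132,0.0333]
    - [-0.2027,0.132,0.0467]
  spin: [0,0,0,0,0,0,0,0]
  fingers: [6.5,6.5,6.5,6.5,6.5,6.5,6.5,6.5]

```text
t: 20.03
position: [0.5604, 0.1296, 0.1384]
eef_rot: [[-0.065, 0.998, -0.003], [0.998, 0.065, -0.0], [-0.0, -0.003, -1.0]]
force: [0.4, 0.5, -1.1]
grip_width: 0.0648
finger_force: 0.0
```

Run:
```python
from h import *
im,d,K,D,T=cam("wrist")
hsv=cv2.cvtColor(im,cv2.COLOR_RGB2HSV); m=cv2.inRange(hsv,(22,130,60),(36,255,255))>0
vv,uu=np.nonzero(m&(d>0)); s=toS(pts(np.c_[uu,vv],d[vv,uu],K,D,T),S0)*1000
k=(s[:,1]<25)&(s[:,1]>-90)&(s[:,0]<60)&(s[:,0]>-40)&(s[:,2]>55)
s=s[k]; print(len(s)); print(np.percentile(s,[1,50,99],axis=0).round(0), "top",s[s[:,2]>np.percentile(s[:,2],90)].mean(0).round(0))
for lo in(-70,-60,-50,-40,-30,-20,-10,0,10):
    b=s[(s[:,1]>=lo)&(s[:,1]<lo+10)]
    if len(b)>20: print(lo,b[:,0].min().round(),b[:,0].max().round(),b[:,2].max().round())
go(toW([11e-3,-.030,.074],S0))
q=np.load("top5.npz"); A=dial(q["im"],q["K"],q["D"],q["T"],S0); g=cv2.GaussianBlur(cv2.cvtColor(A,cv2.COLOR_RGB2GRAY),(5,5),0)
print(cv2.HoughCircles(g,cv2.HOUGH_GRADIENT,1,100,param1=80,param2=20,minRadius=140,maxRadius=175))
```

```text
5447
[[ -8. -52.  80.]
 [ 14. -22.  95.]
 [ 37.   2. 102.]] top [ 14. -29. 104.]
-60 2.0 28.0 95.0
-50 -7.0 36.0 101.0
-40 -8.0 38.0 103.0
-30 -38.0 38.0 188.0
-20 -35.0 37.0 192.0
-10 -3.0 31.0 95.0
0 5.0 18.0 87.0
t 20.08 pos [0.5594 0.1301 0.1369] scale [  9.4 -30.6 136.9] dp [0.07 0.2  6.29] spin -0.0008 F [-1.3 -0.  -2.9] w 0.0651
None
```

Converted, 6.9 cm is 0.092, 6 cm is 0.08.

Call:
arm_command:
  dp:
    - [0.0013,0.0067,0.0267]
    - [0.0013,0.0067,0.0533]
    - [0.0013,0.0067,0.08]
    - [0.0013,0.0067,0.092]
    - [0.0013,0.0067,0.092]
    - [0.0013,0.0067,0.092]
    - [0.0013,0.0067,0.092]
    - [0.0013,0.0067,0.092]
  spin: [0,0,0,0,0,0,0,0]
  fingers: [6.5,6.5,6.5,6.5,4.6,4.6,4.6,4.6]

```text
t: 20.75
position: [0.5662, 0.1321, 0.0731]
eef_rot: [[-0.067, 0.998, 0.002], [0.998, 0.067, 0.0], [0.0, 0.002, -1.0]]
force: [0.2, 0.8, -0.2]
grip_width: 0.0512
finger_force: 61.9
```

Converted, -8 cm is -0.1067, -7.5 cm is -0.1.

Call:
arm_command:
  dp:
    - [0,0,-0.0053]
    - [0,0,-0.008]
    - [-0.02,0,-0.008]
    - [-0.04,0,-0.008]
    - [-0.06,0,-0.008]
    - [-0.08,0,-0.008]
    - [-0.1,0,-0.008]
    - [-0.1067,0,-0.0027]
  spin: [0,0,0,0,0,0,0,0]
  fingers: [4.6,4.6,4.6,4.6,4.6,4.6,4.6,4.6]

```text
t: 21.42
position: [0.5717, 0.0504, 0.0749]
eef_rot: [[-0.066, 0.998, 0.002], [0.998, 0.066, -0.0], [-0.0, 0.002, -1.0]]
force: [0.2, 0.9, 4.0]
grip_width: 0.0511
finger_force: 62.9
```

Converted, 0.2 cm is 0.0027.

Call:
arm_command:
  dp:
    - [0,0,0.0027]
    - [0,0,0.0027]
    - [0,0,0.0027]
    - [0,0,0.0027]
    - [0,0,0.0027]
    - [0,0,0.0027]
    - [0,0,0.0027]
    - [0,0,0.0027]
  spin: [0,0,0,0,0,0,0,0]
  fingers: [4.6,4.6,4.9,5.1,5.4,5.8,6.2,6.5]

```text
t: 22.08
position: [0.5711, 0.0522, 0.0719]
eef_rot: [[-0.067, 0.998, 0.0], [0.998, 0.067, 0.0], [0.0, 0.0, -1.0]]
force: [-0.3, -0.1, 0.6]
grip_width: 0.065
finger_force: 0.0
```

Converted, 12 cm is 0.16, -11 cm is -0.1467.

Call:
arm_command:
  dp:
    - [0,0,-0.0133]
    - [0,0,-0.04]
    - [0,0,-0.08]
    - [0,0,-0.12]
    - [0.0333,-0.0133,-0.1467]
    - [0.0733,-0.0333,-0.1467]
    - [0.12,-0.0533,-0.1467]
    - [0.16,-0.08,-0.1467]
  spin: [0,0,0,0,0,0,0,0]
  fingers: [6.5,6.5,6.5,6.5,5,3,1.5,1.5]

```text
t: 22.75
position: [0.5027, 0.1691, 0.183]
eef_rot: [[-0.066, 0.998, 0.002], [0.998, 0.066, 0.001], [0.0, 0.002, -1.0]]
force: [-0.1, -0.0, 0.5]
grip_width: 0.0166
finger_force: 0.0
```

Converted, 11 cm is 0.1467, 9 cm is 0.12.

Call:
arm_command:
  dp:
    - [0.04,-0.02,0]
    - [0.08,-0.04,0]
    - [0.12,-0.0533,0]
    - [0.1467,-0.0533,0]
    - [0.1467,-0.0533,0]
    - [0.1467,-0.0533,0]
    - [0.1467,-0.0533,0]
    - [0.1467,-0.0533,0]
  spin: [0,0,0,0,0,0,0,0]
  fingers: [1.5,1.5,1.5,1.5,1.5,1.5,1.5,1.5]

```text
t: 23.42
position: [0.4562, 0.274, 0.182]
eef_rot: [[-0.066, 0.998, 0.0], [0.998, 0.066, 0.0], [-0.0, 0.0, -1.0]]
force: [-0.3, -0.9, 0.1]
grip_width: 0.0149
finger_force: 0.0
```

Run:
```python
from h import *
go(toW([-89e-3,.12,.083],S0))
im,d,K,D,T=cam("top"); np.savez("top6",im=im,d=d,K=K,D=D,T=T)
for e in lemons(im,d,K,D,T,S0): print(*e)
# dial centre from the needle lines of several pictures: each needle line in the rectified face passes through the pivot
L=[]
for n in("top","top2","top4","top5","top6"):
    q=np.load(n+".npz"); A=dial(q["im"],q["K"],q["D"],q["T"],S0); g=cv2.cvtColor(A,cv2.COLOR_RGB2GRAY).astype(np.uint8)
    yy,xx=np.mgrid[:361,:361]; r=np.hypot(xx-174,yy-184)
    m=((g<110)&(r<95)).astype(np.uint8)     # keep the big blob: needle (r<47 mm)
    k,l,st,c=cv2.connectedComponentsWithStats(m)
    i=[j for j in range(1,k) if st[j,4]>60]; pp=np.concatenate([np.argwhere(l==j)[:,::-1] for j in i]).astype(np.float32)
    vx,vy,x0,y0=cv2.fitLine(pp,cv2.DIST_HUBER,0,.01,.01).ravel()
    if vx>0: vx,vy=-vx,-vy
    L.append((vx,vy,x0,y0)); print(n,"line angle",np.arctan2(-vy,-vx),len(pp))
N=np.array([(-b,a) for a,b,_,_ in L]); C=np.linalg.lstsq(N,np.array([n@[x,y] for n,(_,_,x,y) in zip(N,L)]),rcond=None)[0]; print("pivot",C)
q=np.load("top2.npz"); g=cv2.cvtColor(dial(q["im"],q["K"],q["D"],q["T"],S0),cv2.COLOR_RGB2GRAY)
P=cv2.warpPolar(g,(90,1440),tuple(map(float,C)),180,cv2.WARP_POLAR_LINEAR).astype(float)
ang=np.radians(np.arange(1440)*.25-180); s=(ang>.3)&(ang<2.2); r=P[:,58:68].mean(1); t=(r[s].min()+np.median(r[s]))/2; k=s&(r<t); print("sector",ang[k].min(),ang[k].max())
```

```text
t 23.42 pos [0.4562 0.274  0.182 ] scale [-84.  119.9 182. ] dp [ 0.01 -0.5   9.9 ] spin -0.0009 F [-0.3 -0.9  0.1] w 0.0149
[177.9 182.6] 369 [0.638 0.223 0.096] [94. 57. 96.]
[238.4 211. ] 283 [0.566 0.051 0.096] [  10. -109.   96.]
[240.4 243.6] 329 [0.477 0.041 0.096] [ -79. -114.   96.]
[174.2 249.1] 370 [0.455 0.217 0.096] [-89.  63.  96.]
top line angle 0.28898364 545
top2 line angle 0.011823941 670
top4 line angle 0.40645787 397
top5 line angle 0.8275066 320
top6 line angle 0.8290107 324
pivot [174.84674 182.75053]
sector 0.8464846872172498 1.4486232791552935
```

Lemons 2 and 3 are fully in the pan. The needle is at about 0.82 and the sector runs about 0.867 to 1.427, so the needle is still short and a third lemon is needed. I use lemon 1, with a wider and lower finger cradle.

Converted, 10.5 cm is 0.14, 10.4 cm is 0.1387.

Call:
arm_command:
  dp:
    - [0,-0.0067,0.04]
    - [0,-0.0067,0.08]
    - [0,-0.0067,0.1133]
    - [0,-0.0067,0.1307]
    - [0,-0.0067,0.1387]
    - [-0.004,-0.0067,0.14]
    - [-0.008,-0.0067,0.14]
    - [-0.012,-0.0067,0.14]
  spin: [0,0,0,0,0,0,0,0]
  fingers: [2.1,2.1,2.1,2.1,2.1,2.1,2.1,2.1]

```text
t: 24.13
position: [0.4521, 0.2652, 0.0779]
eef_rot: [[-0.067, 0.998, 0.002], [0.998, 0.067, 0.001], [0.001, 0.002, -1.0]]
force: [0.1, -0.4, -0.2]
grip_width: 0.0209
finger_force: 0.0
```

```bash
python3 -c "
from h import *
go(toW([-89e-3,-.005,.077],S0))"
```

```text
t 24.13 pos [0.4521 0.2652 0.0779] scale [-88.6 111.4  77.9] dp [-11.64  -0.04   0.08] spin -0.0002 F [ 0.1 -0.4 -0.2] w 0.0209
```

Converted, -4.8 cm is -0.064, -4.2 cm is -0.056.

Call:
arm_command:
  dp:
    - [-0.008,0,0]
    - [-0.016,0,0]
    - [-0.024,0,0]
    - [-0.032,0,0]
    - [-0.04,0,0]
    - [-0.048,0,0]
    - [-0.056,0,0]
    - [-0.064,0,0]
  spin: [0,0,0,0,0,0,0,0]
  fingers: [2.1,2.1,2.1,2.1,2.1,2.1,2.1,2.1]

```text
t: 24.8
position: [0.4548, 0.2171, 0.0769]
eef_rot: [[-0.067, 0.998, 0.0], [0.998, 0.067, 0.0], [0.0, 0.0, -1.0]]
force: [-0.9, 3.6, 3.4]
grip_width: 0.021
finger_force: 2.0
```

Converted, -4 cm is -0.0533, -3.5 cm is -0.0467.

Call:
arm_command:
  dp:
    - [-0.0067,0,0]
    - [-0.0133,0,0]
    - [-0.02,0,0]
    - [-0.0267,0,0]
    - [-0.0333,0,0]
    - [-0.04,0,0]
    - [-0.0467,0,0]
    - [-0.0533,0,0]
  spin: [0,0,0,0,0,0,0,0]
  fingers: [2.1,2.1,2.1,2.1,2.1,2.1,2.1,2.1]

```text
t: 25.47
position: [0.4572, 0.1769, 0.0765]
eef_rot: [[-0.067, 0.998, -0.001], [0.998, 0.067, -0.001], [-0.0, -0.001, -1.0]]
force: [0.4, 0.3, -0.5]
grip_width: 0.0207
finger_force: 0.0
```

Converted, -2.8 cm is -0.0373, -2.5 cm is -0.0333.

Call:
arm_command:
  dp:
    - [-0.0067,0,0]
    - [-0.0133,0,0]
    - [-0.02,0,0]
    - [-0.0267,0,0]
    - [-0.0333,0,0]
    - [-0.0373,0,0]
    - [-0.0373,0,0]
    - [-0.0373,0,0]
  spin: [0,0,0,0,0,0,0,0]
  fingers: [2.1,2.1,2.1,2.1,2.1,2.1,2.1,2.1]

```text
t: 26.13
position: [0.4593, 0.1497, 0.0768]
eef_rot: [[-0.067, 0.998, 0.0], [0.998, 0.067, 0.0], [0.0, 0.0, -1.0]]
force: [-0.3, -0.4, -0.1]
grip_width: 0.0207
finger_force: 0.0
```

Run:
```python
from h import *
go(toW([-89e-3,-.012,.077],S0))
im,d,K,D,T=cam("top"); np.savez("top7",im=im,d=d,K=K,D=D,T=T)
for e in lemons(im,d,K,D,T,S0): print(*e)
out=np.zeros((450,800,3),np.uint8); out[:400,:400]=cv2.resize(im[165:285,150:270],(400,400),interpolation=cv2.INTER_CUBIC)
im,d,K,D,T=cam("scene"); a=proj([toW([-60e-3,-.03,.08],S0)],K,D,T)[0].astype(int)
out[:400,400:]=cv2.resize(im[a[1]-45:a[1]+45,a[0]-45:a[0]+45],(400,400),interpolation=cv2.INTER_CUBIC)
save(out,"m7.png",1)
```

```text
t 26.13 pos [0.4593 0.1497 0.0768] scale [-89.2  -4.4  76.8] dp [-0.76  0.02 -0.02] spin -0.0002 F [-0.3 -0.4 -0.1] w 0.0207
[177.9 182.6] 375 [0.638 0.223 0.096] [94. 57. 96.]
[238.6 211.4] 274 [0.565 0.051 0.096] [   9. -110.   96.]
[232.  247.9] 587 [0.465 0.063 0.096] [-90. -91.  96.]
```

View pics/m7.png

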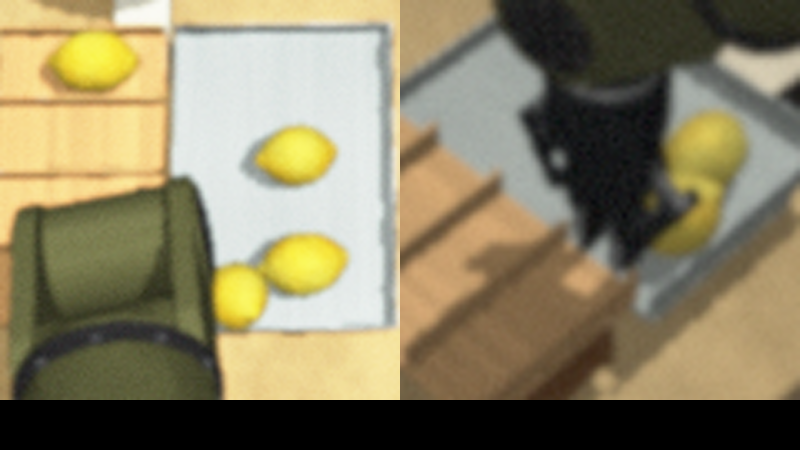

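Lemon 1, at left pixel (240,296), has dropped into the pan ahead of the fingers and no force remains on them. I back off and check.

Converted, -13 cm is -0.1733, -12 cm is -0.16.

Call:
arm_command:
  dp:
    - [0.0107,0,0]
    - [0.0213,0,0]
    - [0.0333,0,0]
    - [0.0467,0,-0.0267]
    - [0.06,0,-0.0667]
    - [0.0933,0,-0.12]
    - [0.1333,0,-0.16]
    - [0.1733,0,-0.1733]
  spin: [0,0,0,0,0,0,0,0]
  fingers: [2.1,2.1,2.1,2.1,2.1,2.1,2.1,2.1]

```text
t: 26.9
position: [0.4509, 0.2813, 0.2111]
eef_rot: [[-0.066, 0.998, 0.005], [0.998, 0.066, 0.002], [0.002, 0.005, -1.0]]
force: [0.8, 0.4, 0.9]
grip_width: 0.0211
finger_force: 0.0
```

Converted, -1 cm is -0.0133.

Call:
arm_command:
  dp:
    - [0,0,-0.0133]
    - [0,0,-0.0133]
    - [0,0,-0.0133]
    - [0,0,-0.0133]
    - [0,0,-0.0133]
    - [0,0,-0.0133]
    - [0,0,-0.0133]
    - [0,0,-0.0133]
  spin: [0,0,0,0,0,0,0,0]
  fingers: [2.1,2.1,2.1,2.1,2.1,2.1,2.1,2.1]

```text
t: 27.57
position: [0.4506, 0.2791, 0.2165]
eef_rot: [[-0.066, 0.998, -0.0], [0.998, 0.066, -0.0], [-0.0, -0.0, -1.0]]
force: [0.0, -1.1, -0.5]
grip_width: 0.0207
finger_force: 0.0
```

Call:
arm_command:
  dp:
    - [0,0,0]
    - [0,0,0]
    - [0,0,0]
    - [0,0,0]
    - [0,0,0]
    - [0,0,0]
    - [0,0,0]
    - [0,0,0]
  spin: [0,0,0,0,0,0,0,0]
  fingers: [2.1,2.1,2.1,2.1,2.1,2.1,2.1,2.1]

```text
t: 28.23
position: [0.4506, 0.2794, 0.2168]
eef_rot: [[-0.067, 0.998, -0.0], [0.998, 0.067, 0.0], [0.0, -0.0, -1.0]]
force: [-0.4, -0.6, -0.7]
grip_width: 0.0212
finger_force: 0.0
```

```bash
cat > fin.py <<'E'
from h import *
go(toW([-89e-3,-.012,.077],S0))
im,d,K,D,T=cam("top"); np.savez("top8",im=im,d=d,K=K,D=D,T=T)
for e in lemons(im,d,K,D,T,S0): print(*e)
hsv=cv2.cvtColor(im,cv2.COLOR_RGB2HSV); m=cv2.inRange(hsv,(22,130,60),(36,255,255))>0
vv,uu=np.nonzero(m&(d>0)); s=toS(pts(np.c_[uu,vv],d[vv,uu],K,D,T),S0)*1000
k=(s[:,0]<-40)&(s[:,0]>-135)&(s[:,1]<40)&(s[:,2]>50)&(s[:,2]<140); s=s[k]
for lo in range(-70,20,10):
    b=s[(s[:,1]>=lo)&(s[:,1]<lo+10)]
    if len(b)>3: print(lo,len(b),b[:,0].min().round(),b[:,0].max().round(),b[:,2].max().round())
A=dial(im,K,D,T,S0); g=cv2.cvtColor(A,cv2.COLOR_RGB2GRAY)
yy,xx=np.mgrid[:361,:361]; r=np.hypot(xx-175,yy-183); mm=((g<110)&(r<95)).astype(np.uint8)
n,l,st,c=cv2.connectedComponentsWithStats(mm); pp=np.concatenate([np.argwhere(l==j)[:,::-1] for j in range(1,n) if st[j,4]>60]).astype(np.float32)
vx,vy,_,_=cv2.fitLine(pp,cv2.DIST_HUBER,0,.01,.01).ravel(); a=np.arctan2(-vy,-vx); print("needle",a%np.pi)
out=np.zeros((450,800,3),np.uint8); out[:430,:430]=cv2.resize(im[165:285,150:270],(430,430),interpolation=cv2.INTER_CUBIC); out[:361,439:]=A
save(out,"m8.png",1)
E
python3 fin.py
```

```text
t 28.23 pos [0.4506 0.2794 0.2168] scale [-89.2 125.7 216.8] dp [-13.77   0.02  13.98] spin 0.0001 F [-0.4 -0.6 -0.7] w 0.0212
[177.9 182.6] 374 [0.638 0.223 0.096] [94. 57. 96.]
[238.6 211.4] 274 [0.565 0.051 0.096] [   9. -110.   96.]
[231.5 248. ] 604 [0.464 0.065 0.096] [-90. -90.  96.]
-70 64 -128.0 -80.0 109.0
-60 73 -128.0 -80.0 108.0
-50 48 -125.0 -83.0 103.0
-40 14 -112.0 -88.0 94.0
needle 1.3104774
```

View pics/m8.png

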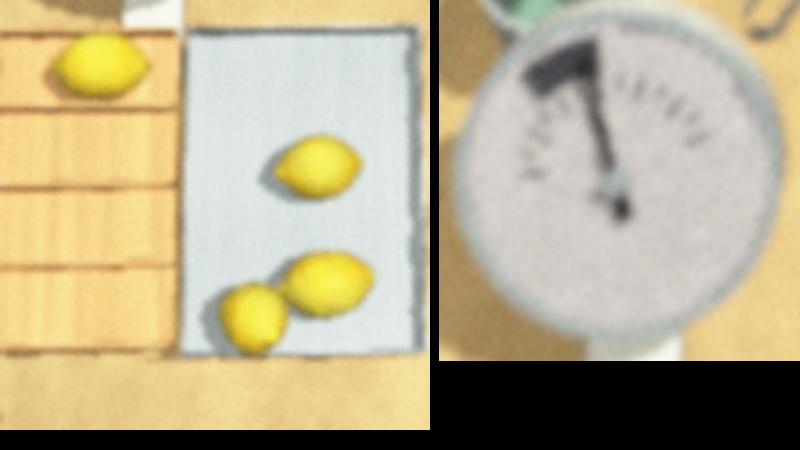

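Needle 1.31 lies inside the sector (0.867–1.427). Lemon 1, at pixel (253,318), is turned askew against the near rim and its top reads about 9 mm high, so it may be leaning on the rim. I measure it from above with the wrist camera.

Converted, -18 cm is -0.24, -16.5 cm is -0.22.

Call:
arm_command:
  dp:
    - [-0.04,0,0]
    - [-0.0867,0,0]
    - [-0.1333,0,0]
    - [-0.18,0,0]
    - [-0.22,0,0]
    - [-0.24,0,0]
    - [-0.24,0,0]
    - [-0.24,0,0]
  spin: [0,0,0,0,0,0,0,0]
  fingers: [6,6,6,6,6,6,6,6]

```text
t: 28.95
position: [0.4627, 0.0995, 0.2169]
eef_rot: [[-0.065, 0.998, 0.0], [0.998, 0.065, 0.0], [0.0, 0.0, -1.0]]
force: [-0.5, 0.1, -0.2]
grip_width: 0.0599
finger_force: 0.0
```

```bash
cat > wl.py <<'E'
from h import *
go(toW([-89e-3,-.055,.2],S0))
im,d,K,D,T=cam("wrist")
hsv=cv2.cvtColor(im,cv2.COLOR_RGB2HSV); m=cv2.inRange(hsv,(20,110,40),(38,255,255))
vv,uu=np.nonzero((m>0)&(d>0)); s=toS(pts(np.c_[uu,vv],d[vv,uu],K,D,T),S0)*1000
G=np.zeros((20,20),int)
k=(s[:,2]>40)&(s[:,2]<130)
for p in s[k]:
    i=int((p[1]+200)//10); j=int((p[0]+140)//10)
    if 0<=i<20 and 0<=j<20: G[i,j]=max(G[i,j],p[2])
print("cols x -140..,rows y"); 
for i in range(20): print(-200+10*i,*["%3d"%v for v in G[i]])
# pan rim/floor heights along near side (grey)
vv,uu=np.nonzero((hsv[...,1]<60)&(d>0)); q=toS(pts(np.c_[uu,vv],d[vv,uu],K,D,T),S0)*1000
for a in range(-140,-90,5):
    b=q[(q[:,0]>=a)&(q[:,0]<a+5)&(q[:,1]<-10)&(q[:,1]>-190)&(q[:,2]<110)]
    if len(b)>10: print(a,len(b),np.percentile(b[:,2],[5,50,95]).round())
E
python3 wl.py
```

```text
t 28.95 pos [0.4627 0.0995 0.2169] scale [-89.1 -54.7 216.9] dp [-0.03  0.01  1.69] spin -0.0015 F [-0.5  0.1 -0.2] w 0.0599
cols x -140..,rows y
-200   0   0   0   0   0   0   0   0   0   0   0   0   0   0   0   0   0   0   0   0
-190   0   0   0   0   0   0   0   0   0   0   0   0   0   0   0   0   0   0   0   0
-180   0   0   0   0   0   0   0   0   0   0   0   0   0   0   0   0   0   0   0   0
-170   0   0   0   0   0   0   0   0   0   0   0   0   0   0   0   0   0   0   0   0
-160   0   0   0   0   0   0   0   0   0   0   0   0   0   0   0   0   0   0   0   0
-150   0   0   0   0   0  85  89  88   0   0   0   0   0   0   0   0   0   0   0   0
-140   0   0   0   0  88  94  95  94  87   0   0   0   0   0  89  90  89   0   0   0
-130   0   0   0   0  92  97  98  97  91   0   0   0   0  89  95  95  94  89   0   0
-120   0   0   0  81  94  99 100  98  92   0   0   0  76  92  97  98  97  92   0   0
-110   0   0   0  80  94  99 100  98  92   0   0   0  77  92  97  98  97  92   0   0
-100   0   0   0   0  90  96  97  96  88   0   0   0   0  90  95  96  96  89   0   0
-90   0   0   0  97
[... 219 characters left out ...]
0   0   0   0
-60   0  98 104 105 104 101  93   0   0   0   0   0   0   0   0   0   0   0   0   0
-50   0  93 100 103 102  99  91   0   0   0   0   0   0   0   0   0   0   0   0   0
-40   0   0  88  92  93  88   0   0   0   0   0   0   0   0   0   0   0   0   0   0
-30   0   0   0   0   0   0   0   0   0   0   0   0   0   0   0   0   0   0   0   0
-20   0   0   0   0   0   0   0   0   0   0   0   0   0   0   0   0   0   0   0   0
-10   0   0   0   0   0   0   0   0   0   0   0   0   0   0   0   0   0   0   0   0
-130 685 [48. 67. 69.]
-125 740 [47. 48. 65.]
-120 611 [47. 48. 58.]
-115 589 [47. 48. 59.]
-110 588 [47. 48. 59.]
-105 515 [47. 48. 61.]
-100 358 [47. 48. 64.]
-95 355 [47. 48. 62.]
```

Lemon 1 leans on the rim: its top is at 106 mm against about 99 mm for the others, and it spans x -130 to -75. I grip it above the rim height, carry it to the free far part of the pan and lay it down there.

Converted, 14.6 cm is 0.1947, -1.3 cm is -0.0173.

Call:
arm_command:
  dp:
    - [-0.004,-0.0173,0.0267]
    - [-0.004,-0.0173,0.0667]
    - [-0.004,-0.0173,0.1067]
    - [-0.004,-0.0173,0.1467]
    - [-0.004,-0.0173,0.1733]
    - [-0.004,-0.0173,0.1907]
    - [-0.004,-0.0173,0.1947]
    - [-0.004,-0.0173,0.1947]
  spin: [0,0,0,0,0,0,0,0]
  fingers: [7.6,7.6,7.6,7.6,7.6,7.6,7.6,7.6]

```text
t: 29.67
position: [0.4495, 0.0968, 0.0703]
eef_rot: [[-0.068, 0.998, -0.002], [0.998, 0.068, -0.0], [-0.0, -0.002, -1.0]]
force: [1.3, -0.4, 0.9]
grip_width: 0.0762
finger_force: 0.0
```

Converted, -0.6 cm is -0.008, -0.3 cm is -0.004.

Call:
arm_command:
  dp:
    - [0,0,0]
    - [0,0,0]
    - [0,0,0]
    - [0,0,0]
    - [0,0,0]
    - [0,0,0]
    - [0,0,-0.004]
    - [0,0,-0.008]
  spin: [0,0,0,0,0,0,0,0]
  fingers: [6.5,5.8,5,4.5,4.5,4.5,4.5,4.5]

```text
t: 30.33
position: [0.4498, 0.0959, 0.0769]
eef_rot: [[-0.067, 0.998, -0.0], [0.998, 0.067, -0.0], [-0.0, -0.0, -1.0]]
force: [1.1, 0.1, -1.2]
grip_width: 0.0495
finger_force: 61.6
```

Converted, 13 cm is 0.1733, 10 cm is 0.1333.

Call:
arm_command:
  dp:
    - [0,0,-0.02]
    - [0,0,-0.0467]
    - [0,0,-0.0733]
    - [0,0.02,-0.0733]
    - [0,0.0533,-0.0733]
    - [0,0.0933,-0.0733]
    - [0,0.1333,-0.0733]
    - [0,0.1733,-0.0733]
  spin: [0,0,0,0,0,0,0,0]
  fingers: [4.5,4.5,4.5,4.5,4.5,4.5,4.5,4.5]

```text
t: 31.0
position: [0.5806, 0.1046, 0.1319]
eef_rot: [[-0.067, 0.998, -0.001], [0.998, 0.067, -0.0], [-0.0, -0.001, -1.0]]
force: [-0.2, 0.1, -0.4]
grip_width: 0.0494
finger_force: 62.0
```

Converted, 4.4 cm is 0.0587, 4 cm is 0.0533.

Call:
arm_command:
  dp:
    - [0,0.0267,0]
    - [-0.0133,0.0533,0]
    - [-0.02,0.0587,0]
    - [-0.02,0.0587,0.0133]
    - [-0.02,0.0587,0.0267]
    - [-0.02,0.0587,0.04]
    - [-0.02,0.0587,0.0533]
    - [-0.02,0.0587,0.0533]
  spin: [0,0,0,0,0,0,0,0]
  fingers: [4.5,4.5,4.5,4.5,4.5,4.5,4.5,4.5]

```text
t: 31.67
position: [0.6228, 0.0929, 0.089]
eef_rot: [[-0.067, 0.998, -0.004], [0.998, 0.067, -0.0], [-0.0, -0.004, -1.0]]
force: [-0.5, -0.2, -1.8]
grip_width: 0.0494
finger_force: 62.0
```

Run:
```python
from h import *
go(toW([70e-3,-.07,.075],S0))
im,d,K,D,T=cam("scene")
hsv=cv2.cvtColor(im,cv2.COLOR_RGB2HSV); m=cv2.inRange(hsv,(20,110,40),(38,255,255))
vv,uu=np.nonzero((m>0)&(d>0)); s=toS(pts(np.c_[uu,vv],d[vv,uu],K,D,T),S0)*1000
k=(s[:,0]>35)&(s[:,0]<130)&(s[:,1]<-10)&(s[:,1]>-140)&(s[:,2]>35); print(k.sum(),np.percentile(s[k],[2,50,98],axis=0).round() if k.any() else "")
im,d,K,D,T=cam("top")
for e in lemons(im,d,K,D,T,S0): print(*e)
hsv=cv2.cvtColor(im,cv2.COLOR_RGB2HSV); m=cv2.inRange(hsv,(20,110,40),(38,255,255))
vv,uu=np.nonzero((m>0)&(d>0)); s=toS(pts(np.c_[uu,vv],d[vv,uu],K,D,T),S0)*1000
k=(s[:,0]>35)&(s[:,0]<130)&(s[:,1]<-10)&(s[:,1]>-140)&(s[:,2]>35); print(k.sum(),np.percentile(s[k],[2,50,98],axis=0).round() if k.any() else "")
```

```text
t 31.67 pos [0.6228 0.0929 0.089 ] scale [ 70.2 -72.   89. ] dp [ 0.2  -0.01  1.4 ] spin 0.0005 F [-0.5 -0.2 -1.8] w 0.0494
173 [[ 41. -77.  83.]
 [ 65. -57. 107.]
 [ 96. -45. 155.]]
[176.3 182.5] 311 [0.638 0.228 0.096] [94. 62. 96.]
32 [[  35. -132.  332.]
 [  98. -105.  353.]
 [ 107.  -50.  364.]]
```

Converted, 1.3 cm is 0.0173, 1.2 cm is 0.016.

Call:
arm_command:
  dp:
    - [0,0,0.004]
    - [0,0,0.008]
    - [0,0,0.012]
    - [0,0,0.0147]
    - [0,0,0.016]
    - [0,0,0.0173]
    - [0,0,0.0173]
    - [0,0,0.0173]
  spin: [0,0,0,0,0,0,0,0]
  fingers: [4.5,4.5,4.5,4.5,4.5,4.5,4.5,4.5]

```text
t: 32.43
position: [0.6245, 0.0927, 0.0789]
eef_rot: [[-0.067, 0.998, 0.0], [0.998, 0.067, 0.0], [0.0, 0.0, -1.0]]
force: [0.1, 0.1, -0.9]
grip_width: 0.0498
finger_force: 62.0
```

Converted, 0.7 cm is 0.0093, 0.6 cm is 0.008.

Call:
arm_command:
  dp:
    - [0,0,0.0027]
    - [0,0,0.0053]
    - [0,0,0.008]
    - [0,0,0.0093]
    - [0,0,0.0093]
    - [0,0,0.0093]
    - [0,0,0.0093]
    - [0,0,0.0093]
  spin: [0,0,0,0,0,0,0,0]
  fingers: [4.5,4.5,4.5,4.5,4.5,4.5,4.5,4.5]

```text
t: 33.1
position: [0.6245, 0.0927, 0.0719]
eef_rot: [[-0.067, 0.998, 0.0], [0.998, 0.067, 0.0], [0.0, 0.0, -1.0]]
force: [1.1, 1.1, 1.1]
grip_width: 0.0495
finger_force: 62.3
```

Converted, 0.2 cm is 0.0027.

Call:
arm_command:
  dp:
    - [0,0,0.0027]
    - [0,0,0.0027]
    - [0,0,0.0027]
    - [0,0,0.0027]
    - [0,0,0.0027]
    - [0,0,0.0027]
    - [0,0,0.0027]
    - [0,0,0.0027]
  spin: [0,0,0,0,0,0,0,0]
  fingers: [4.8,5,5.2,5.4,5.7,6,6.4,6.6]

```text
t: 33.77
position: [0.6244, 0.0927, 0.0697]
eef_rot: [[-0.067, 0.998, -0.0], [0.998, 0.067, -0.0], [-0.0, -0.0, -1.0]]
force: [0.1, 0.7, 0.4]
grip_width: 0.0661
finger_force: 0.0
```

Converted, -14 cm is -0.1867, -13 cm is -0.1733.

Call:
arm_command:
  dp:
    - [0,0,-0.0067]
    - [0,0,-0.02]
    - [0,0,-0.0533]
    - [0,0,-0.0933]
    - [0,0,-0.1333]
    - [0,0,-0.1733]
    - [0,0,-0.1867]
    - [0,0,-0.1867]
  spin: [0,0,0,0,0,0,0,0]
  fingers: [6.6,6.6,6.6,6.6,6.6,6.6,6.6,6.6]

```text
t: 34.43
position: [0.6254, 0.0928, 0.214]
eef_rot: [[-0.067, 0.998, 0.006], [0.998, 0.067, 0.001], [0.0, 0.006, -1.0]]
force: [0.1, -0.5, -0.6]
grip_width: 0.0666
finger_force: 0.0
```

Call:
arm_command:
  dp:
    - [0,-0.04,0]
    - [0,-0.08,0]
    - [0,-0.12,0]
    - [0,-0.16,0]
    - [0,-0.2,0]
    - [0,-0.2,0]
    - [0,-0.2,0]
    - [0,-0.2,0]
  spin: [0,0,0,0,0,0,0,0]
  fingers: [6.6,6.6,6.6,6.6,6.6,6.6,6.6,6.6]

```text
t: 35.1
position: [0.4752, 0.0826, 0.2096]
eef_rot: [[-0.067, 0.998, 0.0], [0.998, 0.067, -0.0], [-0.0, 0.0, -1.0]]
force: [1.1, 0.4, 0.5]
grip_width: 0.0657
finger_force: 0.0
```

```bash
cat > wl2.py <<'E'
from h import *
go(toW([-89e-3,-.055,.2],S0))
print("scene view");
for n in("wrist","top"):
    im,d,K,D,T=cam(n)
    hsv=cv2.cvtColor(im,cv2.COLOR_RGB2HSV); m=cv2.inRange(hsv,(20,110,40),(38,255,255))
    vv,uu=np.nonzero((m>0)&(d>0)); s=toS(pts(np.c_[uu,vv],d[vv,uu],K,D,T),S0)*1000
    G=np.zeros((21,28),int)
    for p in s[(s[:,2]>40)&(s[:,2]<135)]:
        i=int((p[1]+200)//10); j=int((p[0]+140)//10)
        if 0<=i<21 and 0<=j<28: G[i,j]=max(G[i,j],p[2])
    print(n,"cols x -140..,rows y"); 
    for i in range(21): 
        if G[i].any(): print("%4d"%(-200+10*i),*["%3d"%v if v else "  ." for v in G[i]])
E
python3 wl2.py; python3 fin.py
```

```text
t 35.1 pos [0.4752 0.0826 0.2096] scale [-77.8 -72.3 209.6] dp [ 1.73 -1.12  0.96] spin 0.0001 F [1.1 0.4 0.5] w 0.0657
scene view
wrist cols x -140..,rows y
-150   .   .   .   .   .  86  89  88   .   .   .   .   .   .   .   .   .   .   .   .   .   .   .   .   .   .   .   .
-140   .   .   .   .  89  94  95  93  89   .   .   .   .  79  89  90  89   .  72  82   .   .   .   .   .   .   .   .
-130   .   .   .   .  93  98  99  98  91   .   .   .   .  90  96  96  94  89  87  93  94  93   .   .   .   .   .   .
-120   .   .   .   .  94  99  99  98  92   .   .   .  78  93  98  98  97  90  91  97  98  97  94   .   .   .   .   .
-110   .   .   .   .  94  99  99  97  91   .   .   .  80  94  97  98  97  91  93  98  99  99  95   .   .   .   .   .
-100   .   .   .   .  90  97  97  96  89   .   .   .   .  90  95  96  95  87  91  97  99  99  95   .   .   .   .   .
 -90   .   .   .   .  83  90  91  88   .   .   .   .   .  83  91  90  88   .  86  94  97  97  93   .   .   .   .   .
 -80   .   .   .   .   .  81  81   .   .   .   .   .   .   .  83  82   .   .   .  83  89  90  87   .   .   .   .   .
   0  
[... 794 characters left out ...]
 74  96 102 101 101  93   .   .   .   .   .
 -90   .   .   .   .   .  90   .   .   .   .   .   .   .   .   .   .   .   .  88  95 100  98  91   .   .   .   .   .
 -80   .   .   .   .   .  81   .   .   .   .   .   .   .   .   .   .   .   .   .  83  91  92  87   .   .   .   .   .
   0   .   .   .  79  72  75   .   .   .   .   .   .   .   .   .   .   .  72  75  76  73  74  75   .   .  73   .   .
t 35.2 pos [0.4754 0.0826 0.2094] scale [-77.6 -72.4 209.4] dp [ 6.04 -1.14 13.24] spin -0.0 F [ 0.4  0.7 -0.6] w 0.0656
[178.  182.6] 376 [0.638 0.223 0.096] [94. 57. 96.]
[238.5 198.1] 396 [0.602 0.053 0.096] [  46. -110.   96.]
[245.8 243.4] 165 [0.478 0.027 0.096] [ -78. -128.   96.]
needle 1.3022897
```

Run:
```python
from h import *
im,d,K,D,T=cam("top"); vv,uu=np.nonzero(d>0); P=pts(np.c_[uu,vv],d[vv,uu],K,D,T)
n=P[np.hypot(P[:,0]-.461,P[:,1]+.166)<.012]; print("stamp top",n[:,2].max(),np.abs(observe()["joint_velocities"]).max())
if n[:,2].max()>.06: print(ticket.sign_off())
```

```text
stamp top 0.07445206991107058 0.003479259389514885
the job is handed in; nothing more can be done
None
```

The job is handed in: the stamp stands on the worktop, lemons 1, 2 and 3 lie flat and fully in the pan, the needle reads about 1.30 (inside the sector, about 0.87–1.43), and lemon 4 is still in its lane. Lemon 2 had ended up propped on the board edge, lemon 3 close against it and lemon 1 leaning on the rim, so I gripped each and re-laid it deeper in the pan.

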